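# Pack the shaft-drive kit into the dispatch box

### The arm

A 6-joint arm with a two-finger parallel gripper is mounted at the origin on the work surface. World frame = base frame: x ahead of the robot, y to its left, z up, the work surface at z = 0. Lengths are in mm, angles in rad, forces in N, time in s.
With the tool pointing down it reaches from about 350 to 975 mm from the base axis. Payload 7.1 kg.
Tool frame: the origin (TCP) lies midway between the tips of the shut fingers; the grasp point (between the pads) lies 19 mm behind it; z points along the fingers, y is the line along which they close (so a half turn about z gives the same grasp; the last joint's range is limited). The gripper opens to 88 mm and grips with 3 to 60 N. Pads are 20 mm wide; open, the fingers measure 115 mm over their backs; the gripper's body (75 mm by 178 mm) begins 61 mm behind the grasp point.
Start: joints at [1.331, 0.423, 1.63, -0, 1.089, -0.019], TCP at [136.85, 609.817, 202.275] pointing down, gripper open.
Joint ranges: [-3, 3], [-0.9, 2.11], [0.09, 2.58], [-1.31, 4.45], [0.11, 2.69], [-2.54, 2.54]. Speed limits (rad/s): [2.39, 2.39, 3.01, 3.14, 3.14, 3.14].

### API

Orientations are given as a rotation vector (axis times angle).
In Python, from workcell import ctrl gives the robot as it stands. The module is installed in compiled form; this text tells all that it offers.
- The arm moves only by the tool apply_moves, never from a script. Its argument "targets" is a list of rows, each a list of 3 entries, a list of its own where there are three numbers: the opening, from -1 (shut) to 1 (fully open), then the shift along the tool's x, y, z normalised to -1 to 1, where 1 is 5 cm, then the turn, a rotation vector about the tool's x, y, z normalised to -1 to 1, where 1 is 90 degrees. In form: [[jaw, [x, y, z], [wx, wy, wz]], ...]. A call has 1 to 8 rows; each row shifts and turns the commanded pose from where the row before left it, along the tool's axes as they then stand; what a row does not reach is not made up. A row lasts 1/8 s, in which the tool goes at most 62.5 mm and 10.7 degrees, less where a joint would pass 70% of its speed; a pose out of reach is approached as far as the arm can. A call with a number of a shift or a turn outside -1 to 1 is refused whole. A call with a gripper value outside its range is refused whole. The fingers move at their own pace and stop on an object; the grip force is fixed at half the most. Time passes only in rows, so rows that do not move let the fingers close. It gives the time, the measured TCP pose, the force, the opening and the grip force at its end, in the units of the state.
- ctrl.get_obs(): the state, without advancing time (a new reading comes with each control period).
- ctrl.get_image(name): name is "scene" or "top" or "wrist"; returns a dict with "pixels" (480x640x3 uint8, blue, green, red), "camera_matrix" (3x3 intrinsics, pixels), "view" (4x4, takes a point from world to camera coordinates); the wrist camera has in their place "hand_eye" (4x4, takes a point from camera to tool coordinates, whose origin is the TCP and whose axes are the flange's). Camera axes: x right, y down, z forward; pixel columns grow to the right and rows downward; lengths in mm; the calibration is good to about 2 mm. The wrist camera is an equidistant fisheye: a pixel r from the principal point sees the ray r / f radians off the axis. A picture is of the moment at which its call begins: read the wrist's pose just before it. There is no depth.
- ctrl.close_job(): hands the job in; it is judged then, once.
Trained networks look in the newest picture that a camera, given by its name, has taken for a name from the list of things; names that differ only in an ending like _2 or _b are one class to them, and where a whole thing is asked for, a point or a joint stands for the part that bears it (a point fixed in the world has none). Each returns a list of dicts, best first, with "score" (0 to 1); they miss things now and then, are a little off and sometimes report something else, mostly with a low value. They report only what shows in the picture. A call takes as long as a camera call. They do not tell look-alikes from the thing itself.
- ctrl.masks_of(label, camera): "region" (480x640 bool, what is visible of it) and "bbox" ([left, top, right, bottom] in pixels, round what is visible of it).
- ctrl.pinpoint(label, camera): "xy" ([column, row] in pixels: a listed point, or the origin of a listed thing).
The state is a dict: "t": time; "qpos": joint angles; "qvel": joint speeds; "joint_torque": joint torques, N m; "ee_pos": TCP position; "orientation": TCP orientation; "ft_force": force on the tool from outside, world axes, zero at the start; "moment": the same for the moment, N m; "width": finger opening in mm; "grasp_force": force on a finger pad.
Only numpy, scipy, OpenCV 4.12 (cv2) and the standard library are available. Lean on these libraries where they do the work, as an engineer would, in place of code of your own. Each camera call takes 0.05 s, during which the arm holds its last target. There are 200 camera calls.

### The job

Finish packing the shaft-drive kit into the wooden box: the coupling half is already in its corner, one pillow-block bearing has been dropped in askew and is in the way, and the other pillow block, the square flange bearing and the gear are still on the rubber mat. The five parts only just fit side by side; at the end each must sit base down and flat on the floor of the box, none propped on another part or on the rim. Lower the parts right down before letting go, do not drop them in, and leave the grease tin, the oiler and the spanner where they are.

Things in the scene. Friction and masses are not known exactly. Their poses are not given: they have to be found in the camera images.
- box: open wooden box, fixed, outside 286 (own x) x 156 (own y) x 60 high, walls and floor 10 thick: inside 266 x 136, 50 deep. Origin: centre of its underside (the inner floor is 10 above it), x along the long side, z up. Stands left or right of the robot's middle line (the mat with the parts is on the other side), turned any way
- pillow_a: grey pillow-block bearing, 0.65 kg: foot 127 (own x) x 40 (own y) x 14 high; mid housing 60 in x, 36 in y, straight-sided to 35 up, then round (radius 30 about the bore, which runs along y), top at 65. Grip the 60 mm, fingers over its own low lugs (33 long each). Origin: centre of underside, z up. Starts on a flat rubber mat (310 x 300 x 3 mm)
- pillow_b: grey pillow-block bearing, 0.65 kg: foot 127 (own x) x 40 (own y) x 14 high; mid housing 60 in x, 36 in y, straight-sided to 35 up, then round (radius 30 about the bore, which runs along y), top at 65. Grip the 60 mm, fingers over its own low lugs (33 long each). Origin: centre of underside, z up. Starts askew on the box floor, on its long middle line, away from the coupling
- flange: square flange bearing, grey cast housing, about 0.7 kg: square plate 86 x 86 x 14 with its sides along own x and y, a round boss of diameter 46 on its middle, top at 40 above the underside. Origin: centre of the underside, z up. Starts on the rubber mat
- gear: steel spur gear lying flat with its hub up, about 0.75 kg: toothed disc of outside diameter 82 and 16 thick, hub of diameter 42 on its middle, top at 45 above the underside. Origin: centre of the underside, z up. Starts on the rubber mat
- coupling: steel flange-coupling half standing on its flange, about 0.7 kg: round flange of diameter 80 and 14 thick, hub of diameter 38 on its middle, top at 60 above the underside. Origin: centre of the underside, z up. Starts already packed: flat on the box floor in one corner, 1 to 7 mm clear of the two walls there
- oiler: white plastic oil bottle with a red cap and spout, diameter 60, 150 high, standing between the box and the mat near the robot's middle line; to be left alone. Origin: centre of its underside
- tin: round grease tin with a lid, not part of the kit, diameter 77, 48 high, standing on the mat among the parts; to be left alone. Origin: centre of its underside
- spanner: steel spanner 190 long lying on the bench beyond the box and the mat; to be left alone. Origin on its underside at mid length, x along it
Not all that is in view belongs to the job. What is shaped like the pillow_a but orange, pink or yellow is not meant.

How it is judged (in metres and radians):
At the end, for the whole second after the job is handed in: All five kit parts are inside the box, each standing on its base on the box floor (underside within 4 mm of it, tilted less than 0.06 rad), released and at rest; the oiler stands upright, and neither it nor the spanner nor the grease tin has moved by 20 mm (z of each of pillow_a, pillow_b, flange, gear, coupling in the frame of box below 0.014 m and x of pillow_a in the frame of box between -0.12 and 0.12 m and y of pillow_a in the frame of box between -0.055 and 0.055 m and angle between each of pillow_a, pillow_b, flange, gear, coupling's own z axis and vertical below 0.06 rad and linear speed of each of pillow_a, pillow_b, flange, gear, coupling below 0.02 m/s and x of pillow_b in the frame of box between -0.12 and 0.12 m and y of pillow_b in the frame of box between -0.055 and 0.055 m and x of flange in the frame of box between -0.12 and 0.12 m and y of flange in the frame of box between -0.055 and 0.055 m and x of gear in the frame of box between -0.12 and 0.12 m and y of gear in the frame of box between -0.055 and 0.055 m and x of coupling in the frame of box between -0.12 and 0.12 m and y of coupling in the frame of box between -0.055 and 0.055 m and distance of each of tin, oiler, spanner from where it was at the start of the episode below 0.02 m and angle between oiler's own z axis and vertical below 0.1 rad); the robot touches nothing.
It fails at once if a part is dropped in: out of the fingers, within 15 mm of the box floor and faster than 0.5 m/s ((z of pillow_a in the frame of box below 0.025 m and x of pillow_a in the frame of box between -0.12 and 0.12 m and y of pillow_a in the frame of box between -0.055 and 0.055 m and linear speed of pillow_a above 0.5 m/s and contact force between the fingers and pillow_a below 0.5 N) or (z of pillow_b in the frame of box below 0.025 m and x of pillow_b in the frame of box between -0.12 and 0.12 m and y of pillow_b in the frame of box between -0.055 and 0.055 m and linear speed of pillow_b above 0.5 m/s and contact force between the fingers and pillow_b below 0.5 N) or (z of flange in the frame of box below 0.025 m and x of flange in the frame of box between -0.12 and 0.12 m and y of flange in the frame of box between -0.055 and 0.055 m and linear speed of flange above 0.5 m/s and contact force between the fingers and flange below 0.5 N) or (z of gear in the frame of box below 0.025 m and x of gear in the frame of box between -0.12 and 0.12 m and y of gear in the frame of box between -0.055 and 0.055 m and linear speed of gear above 0.5 m/s and contact force between the fingers and gear below 0.5 N) or (z of coupling in the frame of box below 0.025 m and x of coupling in the frame of box between -0.12 and 0.12 m and y of coupling in the frame of box between -0.055 and 0.055 m and linear speed of coupling above 0.5 m/s and contact force between the fingers and coupling below 0.5 N)).
It fails at once if the oiler is shoved (20 mm) or knocked over (distance of oiler from where it was at the start of the episode above 0.02 m or angle between oiler's own z axis and vertical above 0.25 rad).
It fails at once if the spanner or the grease tin is shoved (20 mm) (distance of any of spanner, tin from where it was at the start of the episode above 0.02 m).
It also fails if it takes over 72 s, if anything falls off the work surface, if the arm or the gripper's body presses on something with over 40 N, if the wrist force passes 120 N, or if a joint passes its speed limit or range.

## Working session

There is one attempt and no reset: what is moved stays moved. The work goes in short steps, Python scripts to look and compute and a tool call to move; the robot and the scene stay as the last step left them, time stands still between calls to the robot, and variables do not carry over. Pictures are saved under pics/ and viewed, at most 10 in all, crops included, and the job is handed in when it is done.

Besides the shell and the picture viewer there is one more tool, called after "Request:" as name(argument=value, ...), one argument or row to a line, values as JSON. apply_moves: Moves the arm, as the interface text tells. Scaled input: -1 to 1 covers 5 cm each way for a shift and 90 degrees each way for a turn. Its arguments: {"type":"object","properties":{"targets":{"type":"array"}},"required":["targets"]}

```bash
mkdir -p pics
cat > h.py <<'E'
import numpy as np,cv2
from scipy.spatial.transform import Rotation as R
from workcell import ctrl
def ray_plane(im,uv,z):
    K=np.array(im['camera_matrix']);V=np.array(im['view'])
    d=V[:3,:3].T@np.linalg.inv(K)@np.array([uv[0],uv[1],1.]);o=-V[:3,:3].T@V[:3,3]
    return o+d*(z-o[2])/d[2]
def proj(im,P):
    K=np.array(im['camera_matrix']);V=np.array(im['view'])
    p=K@(V[:3,:3]@np.array(P,float)+V[:3,3]);return p[:2]/p[2]
E
python3 - <<'E'
from h import *
for c in ['top','scene']:
    im=ctrl.get_image(c);cv2.imwrite(f'pics/{c}0.png',im['pixels'])
    V=np.array(im['view']);print(c,-V[:3,:3].T@V[:3,3],np.array(im['camera_matrix'])[0])
    for n in ['box','pillow_a','flange','gear','coupling','tin','oiler','spanner']:
        m=ctrl.masks_of(n,c);p=ctrl.pinpoint(n,c)
        print(n,[(round(x['score'],2),x['bbox']) for x in m],[(round(x['score'],2),np.round(x['xy']),np.round(ray_plane(im,x['xy'],3)[:2])) for x in p])
o=ctrl.get_obs();print(o['t'],o['ee_pos'],R.from_rotvec(o['orientation']).as_matrix().round(3))
E
```

```text
top [ 416.31379615   85.13656883 1435.67341096] [516.01407894   0.         319.68031081]
box [(0.94, [398.9, 193.7, 499.2, 309.7])] [(0.68, array([444., 251.]), array([ 494., -253.]))]
pillow_a [(0.91, [280.5, 245.9, 298.6, 293.1]), (0.72, [149.1, 196.6, 175.2, 245.7]), (0.71, [147.5, 267.0, 190.3, 306.5]), (0.63, [176.5, 320.6, 222.4, 359.4]), (0.61, [433.3, 215.3, 475.4, 258.1]), (0.59, [239.8, 329.4, 286.3, 354.6])] [(0.93, array([171., 287.]), array([383., 503.])), (0.81, array([288., 268.]), array([440., 180.])), (0.78, array([198., 339.]), array([242., 424.])), (0.65, array([164., 221.]), array([567., 530.])), (0.61, array([261., 336.]), array([252., 250.])), (0.59, array([454., 239.]), array([ 529., -280.]))]
flange [(0.82, [222.1, 195.7, 255.6, 229.5])] [(0.95, array([241., 211.]), array([596., 315.]))]
gear [(0.79, [224.2, 247.8, 255.1, 276.9])] [(0.75, array([288., 268.]), array([439., 180.])), (0.57, array([242., 261.]), array([456., 307.]))]
coupling [(0.62, [427.1, 271.5, 457.0, 296.9]), (0.31, [396.8, 191.5, 500.7, 311.6])] [(0.67, array([445., 286.]), array([ 399., -25
[... 1243 characters left out ...]
ray([425., 216.]), array([451., 327.]))]
coupling [(0.94, [154.8, 208.9, 191.5, 243.6])] [(0.88, array([176., 235.]), array([ 408., -239.]))]
tin [(0.65, [349.6, 244.6, 388.5, 286.4])] [(0.91, array([366., 268.]), array([572., 158.])), (0.69, array([157., 281.]), array([ 530., -275.])), (0.52, array([286., 262.]), array([528.,  -8.]))]
oiler [(0.73, [268.8, 209.7, 302.7, 273.3])] [(0.71, array([290., 259.]), array([521.,   2.]))]
spanner [(0.74, [271.6, 331.6, 312.2, 432.2])] [(0.64, array([291., 379.]), array([789., -32.])), (0.4, array([166., 271.]), array([ 506., -258.]))]
1.7 [136.85891799 609.81921079 202.27533584] [[-0.976  0.219  0.   ]
 [ 0.219  0.976 -0.   ]
 [-0.    -0.    -1.   ]]
```

Run:
```python
import cv2
a=cv2.imread('pics/top0.png')
cv2.imwrite('pics/top0c.png',cv2.resize(a[150:370,130:510],None,fx=2.1,fy=2.1,interpolation=cv2.INTER_CUBIC))
```

```text
(no output)
```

View pics/top0c.png

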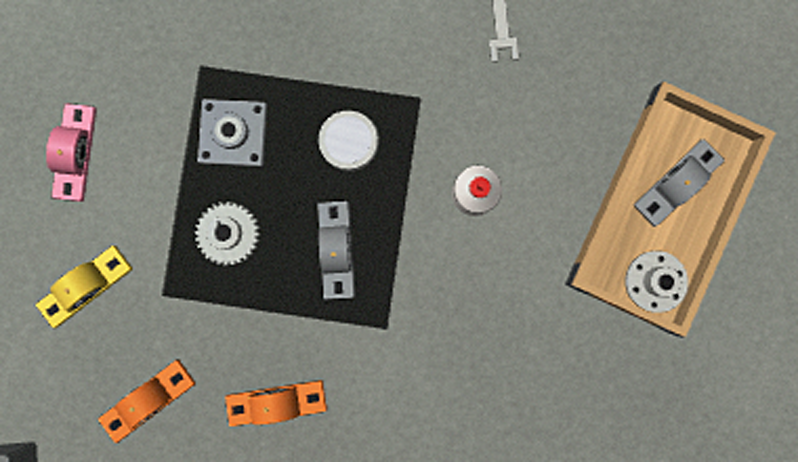

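```bash
cat >> h.py <<'E'
def yaw():
    m=R.from_rotvec(ctrl.get_obs()['orientation']).as_matrix();return np.degrees(np.arctan2(m[1,0],m[0,0]))
def plan(legs,jaw,start=None):
    """legs: (x,y,z,yaw_deg or None,nrows) ; prints rows in tool units, jaw constant"""
    o=ctrl.get_obs();p=np.array(o['ee_pos']);a=yaw()
    if start: p=np.array(start[:3],float);a=start[3]
    for x,y,z,b,n in legs:
        b=a if b is None else b
        t=np.array([x,y,z],float);d0=(b-a+180)%360-180;rows=[]
        for k in range(n):
            r=np.radians(a);M=np.array([[np.cos(r),np.sin(r),0],[np.sin(r),-np.cos(r),0],[0,0,-1]])
            s=np.round(M.T@(t-p)/(n-k)/50,2);w=np.round(-d0/(n)/90,3) if k<n-1 else np.round(-((b-a+180)%360-180)/90,3)
            p=p+M@s*50;a=a-w*90;rows.append([jaw,[float(v)+0. for v in s],[0,0,float(w)]])
            if np.abs(s).max()>1 or np.linalg.norm(s)>1.25 or abs(w)>.118: print('TOO FAST')
        print(str(rows).replace(' ',''),flush=True)
    print('end',p.round(1),round(a,1))
E
python3 - <<'E'
from h import *
plan([(480,240,300,None,12)],1)
im=ctrl.get_image('wrist');print({k:np.array(v).round(3).tolist() for k,v in im.items() if k!='pixels'})
E
```

```text
[[1,[-0.69,-0.48,-0.16],[0,0,-0.0]],[1,[-0.69,-0.48,-0.16],[0,0,-0.0]],[1,[-0.69,-0.48,-0.16],[0,0,-0.0]],[1,[-0.69,-0.47,-0.16],[0,0,-0.0]],[1,[-0.69,-0.48,-0.16],[0,0,-0.0]],[1,[-0.7,-0.47,-0.16],[0,0,-0.0]],[1,[-0.69,-0.48,-0.17],[0,0,-0.0]],[1,[-0.7,-0.47,-0.16],[0,0,-0.0]],[1,[-0.69,-0.48,-0.17],[0,0,-0.0]],[1,[-0.7,-0.47,-0.16],[0,0,-0.0]],[1,[-0.69,-0.48,-0.17],[0,0,-0.0]],[1,[-0.7,-0.47,-0.16],[0,0,-0.0]]]
end [480.2 240.1 299.8] 167.3
{'camera_matrix': [[371.648, 0.0, 317.888], [0.0, 371.648, 235.411], [0.0, 0.0, 1.0]], 'hand_eye': [[-0.0, -0.969, -0.248, 67.326], [1.0, -0.0, 0.0, 0.452], [-0.0, -0.248, 0.969, -181.744], [0.0, 0.0, 0.0, 1.0]]}
```

Request:
apply_moves(
  targets=[
    [1,[-0.69,-0.48,-0.16],[0,0,0]],
    [1,[-0.69,-0.48,-0.16],[0,0,0]],
    [1,[-0.69,-0.48,-0.16],[0,0,0]],
    [1,[-0.69,-0.48,-0.16],[0,0,0]],
    [1,[-0.69,-0.48,-0.16],[0,0,0]],
    [1,[-0.7,-0.48,-0.16],[0,0,0]],
  ],
)

```text
t: 2.5
ee_pos: [308.6, 422.9, 250.7]
orientation: [0.346, 3.122, 0.001]
ft_force: [0.1, 0.2, -0.3]
width: 87.8
grasp_force: 0.0
```

Request:
apply_moves(
  targets=[
    [1,[-0.69,-0.48,-0.16],[0,0,0]],
    [1,[-0.69,-0.48,-0.16],[0,0,0]],
    [1,[-0.69,-0.48,-0.16],[0,0,0]],
    [1,[-0.69,-0.48,-0.16],[0,0,0]],
    [1,[-0.69,-0.48,-0.16],[0,0,0]],
    [1,[-0.7,-0.48,-0.16],[0,0,0]],
    [1,[0,0,0],[0,0,0]],
  ],
)

```text
t: 3.38
ee_pos: [480.5, 236.4, 298.9]
orientation: [0.351, 3.12, 0.001]
ft_force: [-0.1, -0.1, 0.2]
width: 87.8
grasp_force: 0.0
```

```bash
cat >> h.py <<'E'
def wcam():
    o=ctrl.get_obs();T=np.eye(4);T[:3,:3]=R.from_rotvec(o['orientation']).as_matrix();T[:3,3]=o['ee_pos']
    im=ctrl.get_image('wrist');im['T']=T@np.array(im['hand_eye']);return im
def wray(im,uv,z):
    K=np.array(im['camera_matrix']);uv=np.atleast_2d(np.array(uv,float));d=(uv-K[:2,2])/K[0,0]
    r=np.linalg.norm(d,axis=1);v=np.c_[d*(np.sin(r)/np.maximum(r,1e-9))[:,None],np.cos(r)]@im['T'][:3,:3].T
    o=im['T'][:3,3];return (o+v*((z-o[2])/v[:,2])[:,None])[:,:2]
def wproj(im,P):
    K=np.array(im['camera_matrix']);q=(np.atleast_2d(P)-im['T'][:3,3])@im['T'][:3,:3]
    r=np.linalg.norm(q[:,:2],axis=1);th=np.arctan2(r,q[:,2]);return q[:,:2]/np.maximum(r,1e-9)[:,None]*th[:,None]*K[0,0]+K[:2,2]
def bird(im,cx,cy,w,h,z,s=2.):
    """bird's-eye of plane z; up=+x, left=+y, s px per mm"""
    W,H=int(w*s),int(h*s);u,v=np.meshgrid(np.arange(W),np.arange(H))
    P=np.c_[(cx+h/2-v/s).ravel(),(cy+w/2-u/s).ravel(),np.full(W*H,z)]
    m=wproj(im,P).astype(np.float32).reshape(H,W,2);return cv2.remap(im['pixels'],m[...,0],m[...,1],cv2.INTER_LINEAR)
E
python3 - <<'E'
from h import *
im=wcam()
np.save('mat.npy',im,allow_pickle=True)
for n,h in [('pillow_a',3),('flange',3),('gear',3),('tin',3)]:
    for p in ctrl.pinpoint(n,'wrist'): print(n,round(p['score'],2),np.round(p['xy']),wray(im,p['xy'],h).round(1))
    for p in ctrl.masks_of(n,'wrist'): print('  m',round(p['score'],2),np.round(p['bbox']),p['region'].sum())
cv2.imwrite('pics/mat.png',bird(im,520,260,320,300,17))
E
```

```text
pillow_a 0.95 [287.  13.] [[236.8 252.5]]
pillow_a 0.75 [ 40. 298.] [[ 535.8 -277.7]]
pillow_a 0.69 [264. 167.] [[430.  177.6]]
pillow_a 0.64 [523. 207.] [[559.7 523.9]]
pillow_a 0.58 [493.  91.] [[389.3 503.1]]
  m 0.7 [235. 118. 296. 226.] 3404
  m 0.69 [ 16. 266.  48. 295.] 333
  m 0.67 [370.   1. 424.  36.] 1033
  m 0.65 [460.  48. 532. 130.] 2851
  m 0.6 [236.   0. 340.  49.] 2646
flange 0.58 [393. 257.] [[587.9 318.1]]
  m 0.55 [361. 226. 428. 298.] 3426
  m 0.21 [ 15. 266.  48. 297.] 365
gear 0.79 [380. 165.] [[461.1 323.7]]
  m 0.73 [348. 135. 411. 197.] 3087
tin 0.8 [282. 276.] [[580.5 164.3]]
  m 0.59 [246. 251. 310. 318.] 3075
```

View pics/mat.png

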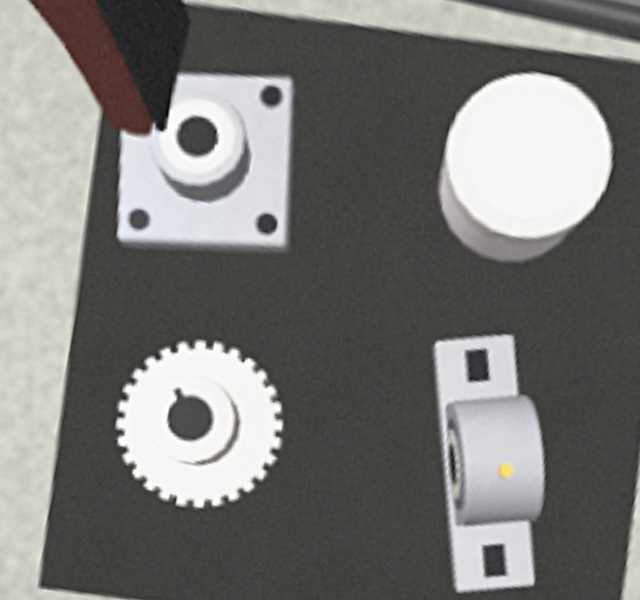

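Run:
```python
from h import *
plan([(515,-205,300,66,12)],1)
```

```text
[[1,[-0.22,-0.71,0.0],[0,0,0.094]],[1,[-0.32,-0.67,0.0],[0,0,0.094]],[1,[-0.42,-0.61,0.0],[0,0,0.094]],[1,[-0.5,-0.54,0.0],[0,0,0.094]],[1,[-0.58,-0.47,0.0],[0,0,0.094]],[1,[-0.64,-0.37,-0.01],[0,0,0.094]],[1,[-0.69,-0.28,0.0],[0,0,0.094]],[1,[-0.72,-0.17,-0.01],[0,0,0.094]],[1,[-0.74,-0.07,0.0],[0,0,0.094]],[1,[-0.74,0.05,-0.01],[0,0,0.094]],[1,[-0.73,0.15,0.0],[0,0,0.094]],[1,[-0.69,0.26,-0.01],[0,0,0.093]]]
end [ 515.1 -205.   300.2] 66.0
```

Request:
apply_moves(
  targets=[
    [1,[-0.22,-0.71,0],[0,0,0.094]],
    [1,[-0.32,-0.67,0],[0,0,0.094]],
    [1,[-0.42,-0.61,0],[0,0,0.094]],
    [1,[-0.5,-0.54,0],[0,0,0.094]],
    [1,[-0.58,-0.47,0],[0,0,0.094]],
    [1,[-0.64,-0.37,0],[0,0,0.094]],
  ],
)

```text
t: 4.58
ee_pos: [496.9, 15.4, 298.4]
orientation: [1.657, 2.669, 0.0]
ft_force: [-0.1, 0.7, 0.7]
width: 88.2
grasp_force: 0.0
```

Request:
apply_moves(
  targets=[
    [1,[-0.69,-0.28,0],[0,0,0.094]],
    [1,[-0.72,-0.17,0],[0,0,0.094]],
    [1,[-0.74,-0.07,0],[0,0,0.094]],
    [1,[-0.74,0.05,0],[0,0,0.094]],
    [1,[-0.73,0.15,0],[0,0,0.094]],
    [1,[-0.69,0.26,0],[0,0,0.094]],
    [1,[0,0,0],[0,0,0]],
  ],
)

```text
t: 5.45
ee_pos: [515.1, -207.1, 298.1]
orientation: [2.639, 1.704, -0.0]
ft_force: [-0.1, 0.5, 0.8]
width: 87.7
grasp_force: 0.0
```

Run:
```python
from h import *
im=wcam();print(yaw(),ctrl.get_obs()['ee_pos'])
np.save('box.npy',im,allow_pickle=True)
for n in ['pillow_a','coupling','box']:
    for p in ctrl.pinpoint(n,'wrist'): print(n,round(p['score'],2),np.round(p['xy']),wray(im,p['xy'],10).round(1))
cv2.imwrite('pics/box.png',bird(im,494,-253,320,300,24))
```

```text
65.82981863611404 [ 514.91286048 -205.87945815  297.98859068]
pillow_a 0.6 [43. 19.] [[245.4 241.3]]
pillow_a 0.59 [351. 235.] [[ 533.2 -272.7]]
coupling 0.78 [254. 256.] [[ 404.5 -246. ]]
box 0.91 [320. 238.] [[ 494.4 -258.7]]
```

View pics/box.png

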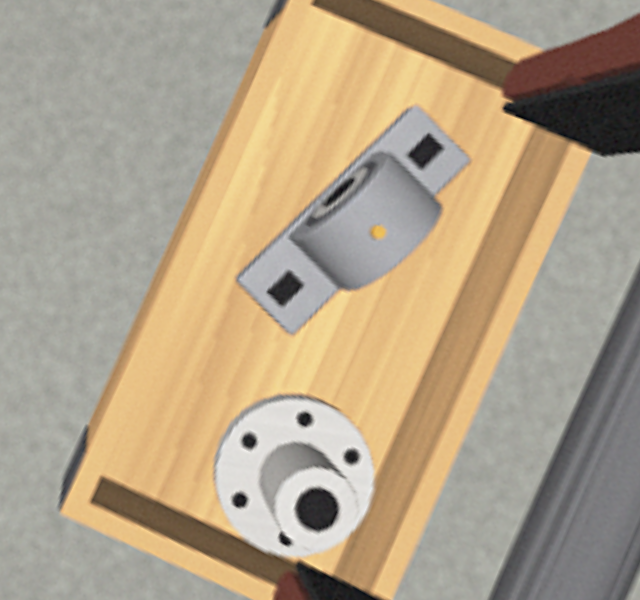

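```bash
cat >> h.py <<'E'
from scipy.optimize import minimize
def rect(w,h,z,n=60):
    t=np.linspace(-.5,.5,n);o=np.full(n,.5)
    return np.vstack([np.c_[np.r_[t,t,o,-o]*w,np.r_[o,-o,t,t]*h,np.full(4*n,z)]])
def circ(d,z,n=120):
    t=np.linspace(0,2*np.pi,n);return np.c_[np.cos(t)*d/2,np.sin(t)*d/2,np.full(n,z)]
MODEL={'box':np.vstack([rect(286,156,60),rect(266,136,60),rect(266,136,10)]),
 'pillow':np.vstack([rect(127,40,14)]),'flange':np.vstack([rect(86,86,14),circ(46,40)]),
 'gear':np.vstack([circ(82,16),circ(42,45)]),'coupling':np.vstack([circ(80,14),circ(38,60)]),'tin':circ(77,48)}
def place(n,p,z):
    c,s=np.cos(np.radians(p[2])),np.sin(np.radians(p[2]));M=MODEL[n]
    return np.c_[p[0]+c*M[:,0]-s*M[:,1],p[1]+s*M[:,0]+c*M[:,1],M[:,2]+z]
def fit(im,n,p0,z,fix=None):
    g=cv2.cvtColor(im['pixels'],cv2.COLOR_BGR2GRAY).astype(np.float32)
    p=np.array(p0,float)
    for sg in (4,2,1):
        b=cv2.GaussianBlur(g,(0,0),sg);G=np.hypot(cv2.Sobel(b,-1,1,0),cv2.Sobel(b,-1,0,1));G=np.minimum(G,np.percentile(G,97))
        def f(q):
            uv=wproj(im,place(n,q,z)).astype(np.float32);return -cv2.remap(G,uv[:,0].copy(),uv[:,1].copy(),cv2.INTER_LINEAR).mean()
        S=np.vstack([p]+[p+d for d in np.diag([2.*sg,2.*sg,1.*sg])])
        p=minimize(f,p,method='Nelder-Mead',options=dict(initial_simplex=S,xatol=.02,fatol=1e-4)).x
    return p
def draw(im,n,p,z):
    for u in wproj(im,place(n,p,z)): cv2.circle(im['pixels'],(int(u[0]),int(u[1])),0,(0,255,0),-1)
E
python3 - <<'E'
from h import *
b=np.load('box.npy',allow_pickle=True).item();m=np.load('mat.npy',allow_pickle=True).item()
res=[]
for im,n,p,z in [(b,'box',(494,-258,-24.5),0),(b,'pillow',(525,-270,-43),10),(b,'coupling',(402,-245,0),10),(m,'pillow',(438.5,177.5,5),3),(m,'flange',(590,318,-1.7),3),(m,'gear',(458,320,0),3),(m,'tin',(580,164,0),3)]:
    q=fit(im,n,p,z);print(n,q.round(1));res.append((im,n,q,z))
for r in res: draw(*r)
cv2.imwrite('pics/fit.png',np.vstack([cv2.resize(b['pixels'][60:440,100:540],None,fx=.9,fy=.9) if 0 else b['pixels'][90:400,120:520],m['pixels'][80:340,120:520]]))
E
```

```text
box [ 498.4 -253.8  -24. ]
pillow [ 534.3 -268.7  -43.8]
coupling [ 394.6 -236.1   -2.5]
pillow [438.6 178.3   5. ]
flange [591.  317.8  -2. ]
gear [466.8 328.8  -2.2]
tin [579.7 162.6  -1.4]
```

View pics/fit.png

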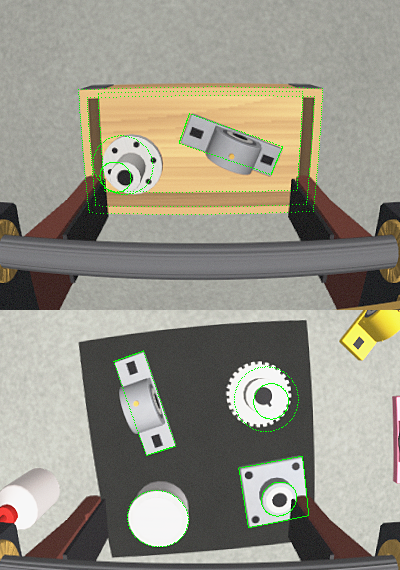

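```bash
python3 - <<'E'
import re
s=open('h.py').read()
s=s.replace("'gear':np.vstack([circ(82,16),circ(42,45)]),'coupling':np.vstack([circ(80,14),circ(38,60)])","'gear':circ(80,16),'coupling':circ(80,14)")
s=s.replace("np.vstack([rect(286,156,60),rect(266,136,60),rect(266,136,10)])","np.vstack([rect(286,156,60),rect(266,136,10)])")
s=s.replace("for sg in (4,2,1):","for sg in sgs:").replace("fix=None","sgs=(4,2,1)").replace("    return p\ndef draw","    return np.r_[p,f(p)]\ndef draw")
open('h.py','w').write(s)
E
python3 - <<'E'
from h import *
b=np.load('box.npy',allow_pickle=True).item();m=np.load('mat.npy',allow_pickle=True).item()
L=[fit(b,'box',(494+i,-258+j,-24.5),0,(2,1)) for i in (-5,0,5) for j in (-5,0,5)]
for l in L: print(l.round(1))
q=min(L,key=lambda l:l[3])
c=fit(b,'coupling',(402,-245,0),10,(2,1));g=fit(m,'gear',(458,320,0),3,(2,1));print(c,g)
v=np.array(c[:2])-q[:2];t=np.radians(q[2]);print('coupling in box',v@[np.cos(t),np.sin(t)],v@[-np.sin(t),np.cos(t)])
draw(b,'box',q,0);draw(b,'coupling',c,10);draw(m,'gear',g,3)
cv2.imwrite('pics/fit2.png',np.vstack([cv2.resize(b['pixels'][160:320,180:460],None,fx=2.2,fy=2.2),cv2.resize(m['pixels'][120:220,180:460],None,fx=2.2,fy=2.2)]))
E
```

```text
[ 494.3 -263.1  -23.9  -72.4]
[ 498.4 -253.8  -24.  -106.7]
[ 487.8 -249.1  -24.   -72. ]
[ 494.4 -263.1  -23.9  -72.4]
[ 498.4 -253.8  -24.  -106.7]
[ 498.4 -253.8  -24.  -106.7]
[ 498.4 -253.8  -24.  -106.7]
[ 498.4 -253.8  -24.  -106.7]
[ 498.4 -253.8  -24.  -106.7]
[ 404.15005269 -240.29442795    0.66885053 -130.12590027] [ 457.87395925  320.13167769    0.99423365 -251.0684967 ]
coupling in box -91.62420950470063 -25.968297485162967
```

View pics/fit2.png

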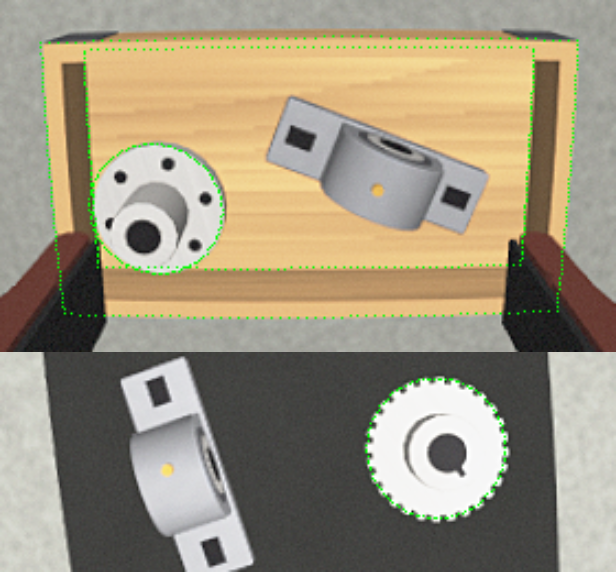

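```bash
cat >> h.py <<'E'
BOX=(498.4,-253.8,-24.0)
def b2w(x,y):
    t=np.radians(BOX[2]);return BOX[0]+np.cos(t)*x-np.sin(t)*y,BOX[1]+np.sin(t)*x+np.cos(t)*y
def w2b(x,y):
    t=np.radians(BOX[2]);v=np.array([x-BOX[0],y-BOX[1]]);return v@[np.cos(t),np.sin(t)],v@[-np.sin(t),np.cos(t)]
E
python3 - <<'E'
from h import *
print(b2w(65,45))
plan([(534.3,-268.7,110,46.2,5),(534.3,-268.7,27,46.2,3)],1)
E
```

```text
(np.float64(576.08360368518), np.float64(-239.12833620601))
[[1,[-0.2,0.18,0.75],[0,0,0.044]],[1,[-0.19,0.19,0.75],[0,0,0.044]],[1,[-0.18,0.2,0.75],[0,0,0.044]],[1,[-0.16,0.21,0.76],[0,0,0.044]],[1,[-0.15,0.22,0.75],[0,0,0.044]]]
[[1,[0.0,0.0,0.55],[0,0,-0.0]],[1,[0.0,0.0,0.56],[0,0,-0.0]],[1,[0.0,0.0,0.55],[0,0,-0.0]]]
end [ 534.2 -268.5   27.2] 46.2
```

Request:
apply_moves(
  targets=[
    [1,[-0.2,0.18,0.75],[0,0,0.044]],
    [1,[-0.19,0.19,0.75],[0,0,0.044]],
    [1,[-0.18,0.2,0.75],[0,0,0.044]],
    [1,[-0.16,0.21,0.76],[0,0,0.044]],
    [1,[-0.15,0.22,0.75],[0,0,0.044]],
    [1,[0,0,0],[0,0,0]],
    [1,[0,0,0],[0,0,0]],
  ],
)

```text
t: 6.52
ee_pos: [534.8, -269.0, 111.5]
orientation: [2.889, 1.232, 0.001]
ft_force: [0.1, 0.1, 0.2]
width: 87.5
grasp_force: 0.0
```

Run:
```python
from h import *
im=wcam();print(yaw(),ctrl.get_obs()['ee_pos'])
for s in [(2,1)]: print(fit(im,'pillow',(534,-268.7,-43.8),10,s), fit(im,'pillow',(536,-266,-42),10,s))
plan([(534.3,-268.7,27,46.2,3)],1)
```

```text
46.152407982511235 [ 535.11959773 -269.26063473  112.04953342]
[ 535.36296494 -269.80568995  -44.29067319  -79.10595703] [ 535.43425672 -269.83584484  -44.31813242  -79.05610657]
[[1,[0.0,-0.01,0.57],[0,0,-0.0]],[1,[0.0,0.0,0.57],[0,0,-0.0]],[1,[0.0,-0.01,0.56],[0,0,-0.001]]]
end [ 534.4 -268.6   27. ] 46.2
```

Request:
apply_moves(
  targets=[
    [1,[0,0,0.57],[0,0,0]],
    [1,[0,0,0.57],[0,0,0]],
    [1,[0,0,0.56],[0,0,0]],
    [0.2,[0,0,0],[0,0,0]],
    [-0.2,[0,0,0],[0,0,0]],
    [-0.2,[0,0,0],[0,0,0]],
    [-0.2,[0,0,0],[0,0,0]],
  ],
)

```text
t: 7.45
ee_pos: [535.3, -270.2, 27.0]
orientation: [2.89, 1.227, 0.003]
ft_force: [-0.8, 0.9, 7.1]
width: 58.9
grasp_force: 30.1
```

Run:
```python
from h import *
o=ctrl.get_obs();print(o['ee_pos'],yaw())
plan([(535.3,-270,62,None,2),(576.1,-239.1,62,66,3),(576.1,-239.1,28,66,3)],-0.2)
```

```text
[ 535.26372723 -270.16777649   26.95204335] 46.02810380347679
[[-0.2,[0.0,0.0,-0.35],[0,0,-0.0]],[-0.2,[0.0,0.0,-0.35],[0,0,-0.0]]]
[[-0.2,[0.34,0.05,0.0],[0,0,-0.074]],[-0.2,[0.33,0.09,0.0],[0,0,-0.074]],[-0.2,[0.31,0.13,0.0],[0,0,-0.074]]]
[[-0.2,[0.0,0.0,0.23],[0,0,0.0]],[-0.2,[0.0,0.0,0.22],[0,0,0.0]],[-0.2,[0.0,0.0,0.23],[0,0,0.0]]]
end [ 575.9 -239.3   28. ] 66.0
```

Request:
apply_moves(
  targets=[
    [-0.2,[0,0,-0.35],[0,0,0]],
    [-0.2,[0,0,-0.35],[0,0,0]],
    [-0.2,[0.34,0.05,0],[0,0,-0.074]],
    [-0.2,[0.33,0.09,0],[0,0,-0.074]],
    [-0.2,[0.31,0.13,0],[0,0,-0.074]],
    [-0.2,[0,0,0],[0,0,0]],
    [-0.2,[0,0,0],[0,0,0]],
  ],
)

```text
t: 8.32
ee_pos: [574.2, -238.8, 60.6]
orientation: [-2.636, -1.709, 0.001]
ft_force: [0.9, -0.6, -5.1]
width: 59.2
grasp_force: 29.6
```

Run:
```python
from h import *
im=wcam();o=ctrl.get_obs();print(yaw(),o['ee_pos'],o['ft_force'])
z=o['ee_pos'][2]-17
q=fit(im,'pillow',(576.1,-239.1,-24),z,(2,1));print(q,w2b(*q[:2]))
for p in [(498.4,-253.8,-24),(501,-256,-24),(496,-252,-23)]: print('box',fit(im,'box',p,0,(2,1)))
plan([(576.1,-239.1,28,66,3)],-0.2)
```

```text
65.90582399951367 [ 574.14633191 -238.9845665    60.50820216] [-0.21425615  0.03818554 -4.62787894]
[ 581.23031063 -240.27172298  -25.37379787  -96.49477386] (np.float64(70.1668080510195), np.float64(46.04881851479562))
box [ 498.50182086 -253.99344583  -24.04171302  -73.30077362]
box [ 498.50140365 -253.98233646  -24.04870228  -73.28865814]
box [ 498.47788286 -253.96922712  -24.05746247  -73.27638245]
[[-0.2,[0.0,0.01,0.22],[0,0,-0.0]],[-0.2,[0.01,0.01,0.22],[0,0,-0.0]],[-0.2,[0.0,0.02,0.21],[0,0,-0.001]]]
end [ 576.2 -239.3   28. ] 66.0
```

Request:
apply_moves(
  targets=[
    [-0.2,[0,0.01,0.22],[0,0,0]],
    [-0.2,[0.01,0.02,0.22],[0,0,0]],
    [-0.2,[0,0.02,0.21],[0,0,0]],
    [-0.2,[0,0,0],[0,0,0]],
  ],
)

```text
t: 8.88
ee_pos: [576.7, -239.1, 26.5]
orientation: [-2.634, -1.71, 0.002]
ft_force: [-0.6, 0.2, -5.6]
width: 59.7
grasp_force: 29.9
```

Request:
apply_moves(
  targets=[
    [-0.2,[0,0,0.02],[0,0,0]],
    [-0.2,[0,0,0.02],[0,0,0]],
    [-0.2,[0,0,0],[0,0,0]],
  ],
)

```text
t: 9.25
ee_pos: [577.3, -239.3, 25.8]
orientation: [2.634, 1.711, 0.0]
ft_force: [0.1, 0.1, -5.2]
width: 59.2
grasp_force: 29.9
```

Request:
apply_moves(
  targets=[
    [-0.2,[0,0,0.02],[0,0,0]],
    [-0.2,[0,0,0.02],[0,0,0]],
    [-0.2,[0,0,0],[0,0,0]],
  ],
)

```text
t: 9.62
ee_pos: [577.5, -239.3, 25.3]
orientation: [2.634, 1.711, 0.0]
ft_force: [-4.6, 2.5, 7.7]
width: 59.2
grasp_force: 30.0
```

Request:
apply_moves(
  targets=[
    [0.6,[0,0,0],[0,0,0]],
    [0.6,[0,0,0],[0,0,0]],
    [0.6,[0,0,-0.4],[0,0,0]],
    [0.6,[0,0,-1],[0,0,0]],
    [0.6,[0,0,-1],[0,0,0]],
    [1,[0,0,-1],[0,0,0]],
    [1,[0,0,-1],[0,0,0]],
    [1,[0,0,0],[0,0,0]],
  ],
)

```text
t: 10.62
ee_pos: [580.0, -240.5, 250.1]
orientation: [2.627, 1.707, 0.009]
ft_force: [-0.6, -0.1, -0.4]
width: 87.6
grasp_force: 0.0
```

Run:
```python
from h import *
im=wcam();o=ctrl.get_obs();print(yaw(),o['ee_pos'],o['ft_force'])
q=fit(im,'pillow',(577,-239.1,-24),10,(2,1));print(q,w2b(*q[:2]))
cv2.imwrite('pics/p1.png',np.hstack([bird(im,498,-254,300,300,24,1.3),bird(im,498,-254,300,300,60,1.3)]))
# gear pickup: tool y along world ~ choose a
plan([(577,-239,260,None,1),(458,320,260,114,12),(458,320,110,114,3)],1)
```

```text
66.00729367918643 [ 578.47228182 -239.81971739  247.16874695] [-0.35234947 -0.07047272 -0.12348075]
[ 577.4130263  -242.21846821  -24.65583992  -95.782341  ] (np.float64(67.47135790587494), np.float64(42.717748834450795))
[[1,[0.0,-0.03,-0.26],[0,0,-0.0]]]
[[1,[0.77,-0.56,0.0],[0,0,-0.044]],[1,[0.81,-0.51,0.0],[0,0,-0.044]],[1,[0.84,-0.45,0.0],[0,0,-0.044]],[1,[0.87,-0.39,0.0],[0,0,-0.044]],[1,[0.89,-0.33,0.0],[0,0,-0.044]],[1,[0.92,-0.27,0.0],[0,0,-0.044]],[1,[0.93,-0.2,0.0],[0,0,-0.044]],[1,[0.94,-0.14,0.0],[0,0,-0.044]],[1,[0.95,-0.07,0.0],[0,0,-0.044]],[1,[0.95,0.0,0.0],[0,0,-0.044]],[1,[0.95,0.06,0.0],[0,0,-0.044]],[1,[0.95,0.13,0.0],[0,0,-0.049]]]
[[1,[0.0,0.0,1.0],[0,0,-0.0]],[1,[0.0,0.0,1.0],[0,0,-0.0]],[1,[0.0,0.0,1.0],[0,0,-0.0]]]
end [458.1 320.2 110.2] 114.0
```

View pics/p1.png

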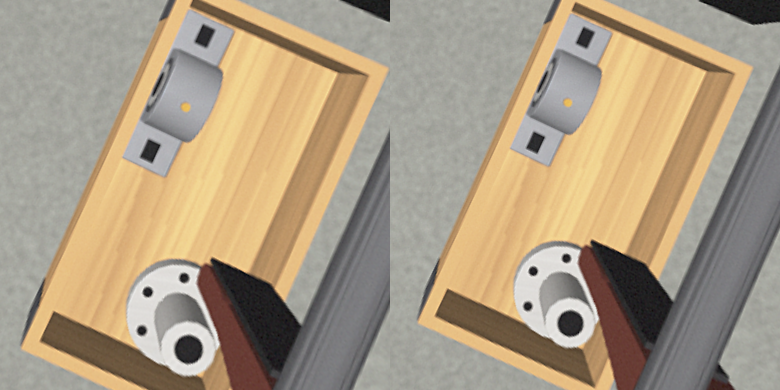

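Run:
```python
from h import *
plan([(438.5,178.3,230,95,9),(438.5,178.3,100,95,3)],1)
```

```text
[[1,[0.72,-0.66,0.04],[0,0,-0.036]],[1,[0.76,-0.62,0.04],[0,0,-0.036]],[1,[0.79,-0.58,0.04],[0,0,-0.036]],[1,[0.82,-0.53,0.04],[0,0,-0.036]],[1,[0.85,-0.48,0.04],[0,0,-0.036]],[1,[0.88,-0.43,0.04],[0,0,-0.036]],[1,[0.9,-0.39,0.03],[0,0,-0.036]],[1,[0.93,-0.33,0.04],[0,0,-0.036]],[1,[0.94,-0.28,0.03],[0,0,-0.034]]]
[[1,[0.0,0.0,0.87],[0,0,-0.0]],[1,[0.0,0.0,0.87],[0,0,-0.0]],[1,[0.0,0.0,0.86],[0,0,-0.0]]]
end [438.5 178.3 100.2] 95.0
```

Request:
apply_moves(
  targets=[
    [1,[0.72,-0.66,0.04],[0,0,-0.036]],
    [1,[0.76,-0.62,0.04],[0,0,-0.036]],
    [1,[0.79,-0.58,0.04],[0,0,-0.036]],
    [1,[0.82,-0.53,0.04],[0,0,-0.036]],
    [1,[0.85,-0.48,0.04],[0,0,-0.036]],
    [1,[0.88,-0.43,0.04],[0,0,-0.036]],
    [1,[0.9,-0.39,0.03],[0,0,-0.036]],
    [1,[0.93,-0.33,0.04],[0,0,-0.036]],
  ],
)

```text
t: 11.68
ee_pos: [451.2, 133.4, 227.3]
orientation: [-2.181, -2.26, 0.003]
ft_force: [0.1, 0.1, 0.5]
width: 87.9
grasp_force: 0.0
```

Request:
apply_moves(
  targets=[
    [1,[0.94,-0.28,0.03],[0,0,-0.034]],
    [1,[0,0,0.87],[0,0,0]],
    [1,[0,0,0.87],[0,0,0]],
    [1,[0,0,0.86],[0,0,0]],
    [1,[0,0,0],[0,0,0]],
  ],
)

```text
t: 12.3
ee_pos: [433.9, 177.5, 93.8]
orientation: [-2.12, -2.313, 0.012]
ft_force: [0.8, -0.4, 0.4]
width: 87.9
grasp_force: 0.0
```

Run:
```python
from h import *
im=wcam();o=ctrl.get_obs();print(yaw(),o['ee_pos'],o['ft_force'])
q=fit(im,'pillow',(438.6,178.3,5),3,(2,1));print(q)
plan([(q[0],q[1],20,90+q[2],3)],1)
```

```text
94.99066119747008 [435.64732614 178.16140081  95.64516538] [ 0.01514425 -0.14696208  0.76665116]
[ 439.27264835  178.6155618     4.83654521 -192.81559753]
[[1,[0.0,0.02,0.5],[0,0,0.001]],[1,[0.0,0.03,0.51],[0,0,0.001]],[1,[0.0,0.02,0.5],[0,0,-0.0]]]
end [439.1 178.5  20.1] 94.8
```

Request:
apply_moves(
  targets=[
    [1,[0,0.02,0.5],[0,0,0]],
    [1,[0,0.03,0.51],[0,0,0]],
    [1,[0,0.01,0.48],[0,0,0]],
    [0.2,[0,0,0],[0,0,0]],
    [-0.2,[0,0,0],[0,0,0]],
    [-0.2,[0,0,0],[0,0,0]],
    [-0.2,[0,0,0],[0,0,0]],
  ],
)

```text
t: 13.22
ee_pos: [439.4, 179.0, 23.4]
orientation: [-2.122, -2.315, 0.002]
ft_force: [-3.7, -0.4, 10.2]
width: 57.7
grasp_force: 30.4
```

Run:
```python
from h import *
o=ctrl.get_obs();print(yaw(),o['ee_pos'],o['ft_force'],o['grasp_force'])
x,y=b2w(-64,45);print(x,y)
p=o['ee_pos']
plan([(p[0],p[1],220,None,4),(x,y,220,66,9),(x,y,75,66,3)],-0.2)
```

```text
94.96734809152672 [439.38794906 178.97222203  23.38465177] [-3.71639296 -0.42829166 10.1621074 ] 30.370644629001617
458.2362396492845 -186.65930924923177
[[-0.2,[0.0,0.0,-0.98],[0,0,-0.0]],[-0.2,[0.0,0.0,-0.98],[0,0,-0.0]],[-0.2,[0.0,0.0,-0.99],[0,0,-0.0]],[-0.2,[0.0,0.0,-0.98],[0,0,-0.0]]]
[[-0.2,[-0.81,-0.03,0.0],[0,0,0.036]],[-0.2,[-0.81,0.02,0.0],[0,0,0.036]],[-0.2,[-0.81,0.06,0.0],[0,0,0.036]],[-0.2,[-0.81,0.11,0.0],[0,0,0.036]],[-0.2,[-0.8,0.15,0.0],[0,0,0.036]],[-0.2,[-0.79,0.2,0.0],[0,0,0.036]],[-0.2,[-0.78,0.25,0.0],[0,0,0.036]],[-0.2,[-0.76,0.29,0.0],[0,0,0.036]],[-0.2,[-0.74,0.33,0.0],[0,0,0.034]]]
[[-0.2,[0.0,0.0,0.97],[0,0,-0.0]],[-0.2,[0.0,0.0,0.96],[0,0,-0.0]],[-0.2,[0.0,0.0,0.97],[0,0,-0.0]]]
end [ 458.4 -186.6   74.9] 66.0
```

Request:
apply_moves(
  targets=[
    [0.6,[0,0,0],[0,0,0]],
    [0.6,[0,0,0.03],[0,0,0]],
    [0.6,[0,0,0.04],[0,0,0]],
    [0.2,[0,0,0],[0,0,0]],
    [-0.2,[0,0,0],[0,0,0]],
    [-0.2,[0,0,0],[0,0,0]],
    [-0.2,[0,0,0],[0,0,0]],
  ],
)

```text
t: 14.1
ee_pos: [439.8, 178.9, 18.6]
orientation: [-2.122, -2.316, 0.001]
ft_force: [-2.0, 0.5, -1.7]
width: 58.9
grasp_force: 30.0
```

Good. TCP is about 15.6 mm above the base. Lift and carry.

Request:
apply_moves(
  targets=[
    [-0.2,[0,0,-0.6],[0,0,0]],
    [-0.2,[0,0,-1],[0,0,0]],
    [-0.2,[0,0,-1],[0,0,0]],
    [-0.2,[0,0,-1],[0,0,0]],
    [-0.2,[0,0,-0.4],[0,0,0]],
    [-0.2,[-0.81,-0.03,0],[0,0,0.036]],
    [-0.2,[-0.81,0.02,0],[0,0,0.036]],
    [-0.2,[-0.81,0.06,0],[0,0,0.036]],
  ],
)

```text
t: 15.1
ee_pos: [445.5, 56.3, 218.0]
orientation: [-2.312, -2.126, 0.002]
ft_force: [0.3, -0.0, -7.4]
width: 58.8
grasp_force: 29.9
```

Request:
apply_moves(
  targets=[
    [-0.2,[-0.81,0.11,0],[0,0,0.036]],
    [-0.2,[-0.8,0.15,0],[0,0,0.036]],
    [-0.2,[-0.79,0.2,0],[0,0,0.036]],
    [-0.2,[-0.78,0.25,0],[0,0,0.036]],
    [-0.2,[-0.76,0.29,0],[0,0,0.036]],
    [-0.2,[-0.74,0.33,0],[0,0,0.034]],
    [-0.2,[0,0,0],[0,0,0]],
    [-0.2,[0,0,0],[0,0,0]],
  ],
)

```text
t: 16.1
ee_pos: [458.4, -186.1, 217.8]
orientation: [-2.633, -1.71, 0.002]
ft_force: [0.1, 0.8, -7.0]
width: 59.1
grasp_force: 29.9
```

Run:
```python
from h import *
o=ctrl.get_obs();print(yaw(),o['ee_pos'],o['ft_force'],o['grasp_force'])
x,y=b2w(-64,45)
plan([(x,y,85,66,4)],-0.2)
```

```text
65.9880262299053 [ 458.44951049 -186.07004168  217.82450992] [ 0.09394766  0.8469716  -7.01901252] 29.889531433582306
[[-0.2,[0.0,0.0,0.66],[0,0,-0.0]],[-0.2,[0.0,0.0,0.67],[0,0,-0.0]],[-0.2,[-0.01,0.0,0.66],[0,0,-0.0]],[-0.2,[0.0,0.0,0.67],[0,0,-0.0]]]
end [ 458.2 -186.5   84.8] 66.0
```

Request:
apply_moves(
  targets=[
    [-0.2,[0,0,0.8],[0,0,0]],
    [-0.2,[0,0,0.8],[0,0,0]],
    [-0.2,[-0.01,0,0.8],[0,0,0]],
    [-0.2,[0,0,0.4],[0,0,0]],
    [-0.2,[0,0,0],[0,0,0]],
    [-0.2,[0,0,0],[0,0,0]],
  ],
)

```text
t: 16.85
ee_pos: [460.0, -186.7, 79.6]
orientation: [2.633, 1.712, 0.001]
ft_force: [0.7, 0.1, -6.1]
width: 58.9
grasp_force: 29.9
```

Run:
```python
from h import *
o=ctrl.get_obs();print(yaw(),o['ee_pos'],o['ft_force'],w2b(*o['ee_pos'][:2]))
im=wcam();cv2.imwrite('pics/p2.png',bird(im,498,-254,300,300,60,1.5))
x,y=b2w(-64.5,45)
plan([(x,y,30,66,4)],-0.2)
```

```text
66.06732081757484 [ 459.96954376 -186.69348888   79.57555054] [ 0.74483721  0.10056877 -6.12979274] (np.float64(-62.402645791695484), np.float64(45.673773645776635))
[[-0.2,[0.0,-0.01,0.25],[0,0,0.0]],[-0.2,[0.0,-0.01,0.25],[0,0,0.0]],[-0.2,[-0.01,-0.01,0.25],[0,0,0.0]],[-0.2,[0.0,-0.02,0.25],[0,0,0.001]]]
end [ 457.7 -186.4   29.8] 66.0
```

View pics/p2.png

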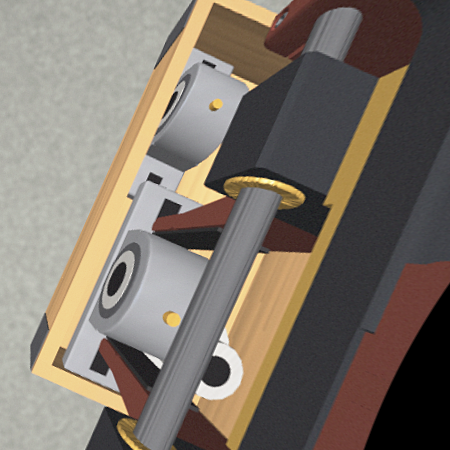

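Request:
apply_moves(
  targets=[
    [-0.2,[0,-0.01,0.25],[0,0,0]],
    [-0.2,[0,-0.01,0.25],[0,0,0]],
    [-0.2,[-0.01,-0.01,0.25],[0,0,0]],
    [-0.2,[0,-0.02,0.25],[0,0,0]],
    [-0.2,[0,0,0.04],[0,0,0]],
    [-0.2,[0,0,0],[0,0,0]],
  ],
)

```text
t: 17.65
ee_pos: [456.7, -186.5, 26.6]
orientation: [-2.634, -1.711, 0.0]
ft_force: [0.4, -0.4, -8.5]
width: 59.0
grasp_force: 29.9
```

Request:
apply_moves(
  targets=[
    [-0.2,[0,0,0.02],[0,0,0]],
    [-0.2,[0,0,0.02],[0,0,0]],
    [-0.2,[0,0,0],[0,0,0]],
  ],
)

```text
t: 18.02
ee_pos: [457.4, -186.6, 25.7]
orientation: [2.634, 1.71, 0.001]
ft_force: [-0.7, 2.5, 5.1]
width: 58.6
grasp_force: 30.0
```

Request:
apply_moves(
  targets=[
    [0.6,[0,0,0],[0,0,0]],
    [0.6,[0,0,0],[0,0,0]],
    [0.6,[0,0,-0.4],[0,0,0]],
    [0.6,[0,0,-1],[0,0,0]],
    [0.6,[0,0,-1],[0,0,0]],
    [0.6,[0,0,-1],[0,0,0]],
    [0.6,[0,0,-0.8],[0,0,0]],
    [0.6,[0,0,0],[0,0,0]],
  ],
)

```text
t: 19.02
ee_pos: [458.8, -187.5, 238.0]
orientation: [2.629, 1.708, 0.006]
ft_force: [-0.1, -0.6, 0.2]
width: 69.9
grasp_force: 0.0
```

Run:
```python
from h import *
im=wcam();o=ctrl.get_obs();print(yaw(),o['ee_pos'],o['ft_force'])
q=fit(im,'pillow',(457.4,-186.6,-24),10,(2,1));print(q,w2b(*q[:2]))
plan([(458,320,220,66,10),(458,320,90,66,3)],0.6)
```

```text
66.01079105189811 [ 457.49265087 -186.86474658  235.92047148] [-0.01252686 -0.52197873 -0.28052038]
[ 453.74540895 -187.26831088  -24.45106074  -93.66065216] (np.float64(-67.85487470754438), np.float64(42.61706392043665))
[[0.6,[0.93,-0.41,0.03],[0,0,0.0]],[0.6,[0.93,-0.41,0.03],[0,0,0.0]],[0.6,[0.93,-0.41,0.03],[0,0,0.0]],[0.6,[0.93,-0.41,0.03],[0,0,0.0]],[0.6,[0.92,-0.41,0.03],[0,0,0.0]],[0.6,[0.93,-0.41,0.03],[0,0,0.0]],[0.6,[0.92,-0.41,0.03],[0,0,0.0]],[0.6,[0.93,-0.41,0.04],[0,0,0.0]],[0.6,[0.92,-0.42,0.03],[0,0,0.0]],[0.6,[0.93,-0.41,0.04],[0,0,0.0]]]
[[0.6,[0.0,0.0,0.87],[0,0,0.0]],[0.6,[0.0,0.0,0.86],[0,0,0.0]],[0.6,[0.0,0.0,0.87],[0,0,0.0]]]
end [458.2 320.1  89.9] 66.0
```

Request:
apply_moves(
  targets=[
    [0.6,[0.93,-0.41,0.03],[0,0,0]],
    [0.6,[0.93,-0.41,0.03],[0,0,0]],
    [0.6,[0.93,-0.41,0.03],[0,0,0]],
    [0.6,[0.93,-0.41,0.03],[0,0,0]],
    [0.6,[0.92,-0.41,0.03],[0,0,0]],
    [0.6,[0.93,-0.41,0.03],[0,0,0]],
    [0.6,[0.92,-0.41,0.03],[0,0,0]],
    [0.6,[0.93,-0.41,0.04],[0,0,0]],
  ],
)

```text
t: 20.08
ee_pos: [456.6, 220.4, 220.3]
orientation: [-2.634, -1.711, 0.004]
ft_force: [0.6, -0.1, 0.1]
width: 70.3
grasp_force: 0.0
```

Request:
apply_moves(
  targets=[
    [0.6,[0.92,-0.42,0.03],[0,0,0]],
    [0.6,[0.93,-0.41,0.04],[0,0,0]],
    [0.6,[0,0,0.87],[0,0,0]],
    [0.6,[0,0,0.86],[0,0,0]],
    [0.6,[0,0,0.87],[0,0,0]],
    [0.6,[0,0,0],[0,0,0]],
    [0.6,[0,0,0],[0,0,0]],
  ],
)

```text
t: 20.95
ee_pos: [457.7, 320.6, 89.0]
orientation: [2.635, 1.711, -0.001]
ft_force: [0.1, -1.0, 0.7]
width: 70.4
grasp_force: 0.0
```

Run:
```python
from h import *
im=wcam();o=ctrl.get_obs();print(yaw(),o['ee_pos'],o['ft_force'])
for p in [(458,320,0),(461,318,0)]: print(fit(im,'gear',p,3,(2,1)))
plan([(458,320,21.5,66,3)],0.6)
```

```text
66.00571759225666 [458.20456662 320.9554948   89.82243173] [ 0.76312605 -0.73265079  0.19362889]
[ 458.7621007   320.93934831    1.63249284 -191.13423157]
[ 458.65787186  320.93605571    1.71041573 -191.20596313]
[[0.6,[-0.01,0.0,0.46],[0,0,0.0]],[0.6,[0.0,0.0,0.45],[0,0,0.0]],[0.6,[-0.01,0.0,0.46],[0,0,0.0]]]
end [457.8 320.   21.3] 66.0
```

Request:
apply_moves(
  targets=[
    [0.6,[0,0,0.46],[0,0,0]],
    [0.6,[0,0,0.45],[0,0,0]],
    [0.6,[0,0,0.45],[0,0,0]],
    [0.6,[0,0,0],[0,0,0]],
    [0,[0,0,0],[0,0,0]],
    [-0.4,[0,0,0],[0,0,0]],
    [-0.5,[0,0,0],[0,0,0]],
    [-0.5,[0,0,0],[0,0,0]],
  ],
)

```text
t: 22.0
ee_pos: [458.1, 320.8, 21.6]
orientation: [2.634, 1.711, 0.002]
ft_force: [0.0, -1.3, 6.4]
width: 41.0
grasp_force: 30.0
```

Run:
```python
from h import *
o=ctrl.get_obs();print(yaw(),o['ee_pos'],o['ft_force'],o['width'])
x,y=b2w(-5,-24);print(x,y);p=o['ee_pos']
plan([(p[0],p[1],220,None,5),(x,y,220,66,11),(x,y,50,66,4)],-0.5)
```

```text
66.01751332886407 [458.09100984 320.82835717  21.55319965] [ 0.04536461 -1.28598439  6.44095636] 41.01036772368967
484.07059327796776 -273.6914077680434
[[-0.5,[0.0,0.0,-0.79],[0,0,-0.0]],[-0.5,[0.0,0.0,-0.79],[0,0,-0.0]],[-0.5,[0.0,0.0,-0.8],[0,0,-0.0]],[-0.5,[0.0,0.0,-0.79],[0,0,-0.0]],[-0.5,[0.0,0.0,-0.8],[0,0,-0.0]]]
[[-0.5,[-0.97,0.48,0.0],[0,0,0.0]],[-0.5,[-0.97,0.48,0.0],[0,0,0.0]],[-0.5,[-0.97,0.48,0.0],[0,0,0.0]],[-0.5,[-0.97,0.48,0.0],[0,0,0.0]],[-0.5,[-0.97,0.48,0.0],[0,0,0.0]],[-0.5,[-0.97,0.48,0.0],[0,0,0.0]],[-0.5,[-0.97,0.49,0.0],[0,0,0.0]],[-0.5,[-0.97,0.48,0.0],[0,0,0.0]],[-0.5,[-0.96,0.49,0.0],[0,0,0.0]],[-0.5,[-0.97,0.48,0.0],[0,0,0.0]],[-0.5,[-0.96,0.49,0.0],[0,0,0.0]]]
[[-0.5,[0.0,0.0,0.85],[0,0,0.0]],[-0.5,[0.0,0.0,0.85],[0,0,0.0]],[-0.5,[0.0,0.0,0.85],[0,0,0.0]],[-0.5,[0.0,0.0,0.85],[0,0,0.0]]]
end [ 484.2 -273.6   50.1] 66.0
```

Request:
apply_moves(
  targets=[
    [-0.5,[0,0,-0.8],[0,0,0]],
    [-0.5,[0,0,-0.8],[0,0,0]],
    [-0.5,[0,0,-0.8],[0,0,0]],
    [-0.5,[0,0,-0.8],[0,0,0]],
    [-0.5,[0,0,-0.8],[0,0,0]],
    [-0.5,[-0.97,0.48,0],[0,0,0]],
    [-0.5,[-0.97,0.48,0],[0,0,0]],
    [-0.5,[-0.97,0.48,0],[0,0,0]],
  ],
)

```text
t: 23.0
ee_pos: [462.4, 156.5, 219.6]
orientation: [-2.633, -1.712, 0.005]
ft_force: [1.5, -0.6, -7.5]
width: 40.8
grasp_force: 30.0
```

Request:
apply_moves(
  targets=[
    [-0.5,[-0.97,0.48,0],[0,0,0]],
    [-0.5,[-0.97,0.48,0],[0,0,0]],
    [-0.5,[-0.97,0.48,0],[0,0,0]],
    [-0.5,[-0.97,0.49,0],[0,0,0]],
    [-0.5,[-0.97,0.48,0],[0,0,0]],
    [-0.5,[-0.96,0.49,0],[0,0,0]],
    [-0.5,[-0.97,0.48,0],[0,0,0]],
    [-0.5,[-0.96,0.49,0],[0,0,0]],
  ],
)

```text
t: 24.0
ee_pos: [482.1, -274.9, 219.3]
orientation: [-2.632, -1.709, 0.002]
ft_force: [1.2, 0.2, -7.8]
width: 40.6
grasp_force: 30.0
```

Request:
apply_moves(
  targets=[
    [-0.5,[0,0,0.8],[0,0,0]],
    [-0.5,[0,0,0.8],[0,0,0]],
    [-0.5,[0,0,0.6],[0,0,0]],
    [-0.5,[0,0,0.4],[0,0,0]],
    [-0.5,[0,0,0],[0,0,0]],
    [-0.5,[0,0,0],[0,0,0]],
  ],
)

```text
t: 24.75
ee_pos: [483.5, -273.8, 91.0]
orientation: [-2.634, -1.711, 0.0]
ft_force: [0.3, -0.8, -6.9]
width: 40.9
grasp_force: 30.0
```

Run:
```python
from h import *
im=wcam();o=ctrl.get_obs();print(yaw(),o['ee_pos'],o['ft_force'],o['width'],w2b(*o['ee_pos'][:2]))
for n,p in [('coupling',(404.2,-240.3,0)),('coupling',(401,-238,0)),('box',BOX)]:
    q=fit(im,n,p,0 if n=='box' else 10,(2,1));print(n,q,w2b(*q[:2]))
x,y=b2w(-5,-24)
plan([(x,y,33,66,4)],-0.5)
```

```text
66.0121641198221 [ 483.93967217 -274.07776231   91.44679179] [ 0.13671652  0.31217625 -6.5792278 ] 41.04384386419596 (np.float64(-4.962457836020226), np.float64(-24.406202846812377))
coupling [ 405.02245469 -241.43755843    1.09961987 -121.59931946] (np.float64(-90.33289034673649), np.float64(-26.686416980418308))
coupling [ 405.00868967 -241.36464922    2.40622271 -121.78878784] (np.float64(-90.37512016540587), np.float64(-26.625409832505166))
box [ 498.32186451 -254.4379579   -24.02540941 -119.32897949] (np.float64(0.1881005316830289), np.float64(-0.6145841059500592))
[[-0.5,[0.0,0.0,0.29],[0,0,0.0]],[-0.5,[0.0,0.0,0.29],[0,0,0.0]],[-0.5,[0.0,0.0,0.29],[0,0,0.0]],[-0.5,[0.01,0.0,0.3],[0,0,0.0]]]
end [ 484.1 -273.6   32.9] 66.0
```

Request:
apply_moves(
  targets=[
    [-0.5,[0,0.01,0.3],[0,0,0]],
    [-0.5,[0,0,0.3],[0,0,0]],
    [-0.5,[0,0,0.3],[0,0,0]],
    [-0.5,[0.01,0,0.3],[0,0,0]],
    [-0.5,[0,0,0.04],[0,0,0]],
    [-0.5,[0,0,0],[0,0,0]],
  ],
)

```text
t: 25.55
ee_pos: [487.2, -276.0, 32.4]
orientation: [2.629, 1.708, 0.004]
ft_force: [-5.1, -0.1, 27.9]
width: 41.0
grasp_force: 30.1
```

Request:
apply_moves(
  targets=[
    [-0.5,[0,0,-0.2],[0,0,0]],
    [-0.5,[0,0,0],[0,0,0]],
    [-0.5,[0,0,0],[0,0,0]],
  ],
)

```text
t: 25.92
ee_pos: [483.6, -273.2, 38.0]
orientation: [-2.633, -1.711, 0.001]
ft_force: [0.1, -0.6, -8.1]
width: 41.6
grasp_force: 29.9
```

Run:
```python
from h import *
im=wcam();o=ctrl.get_obs();print(yaw(),o['ee_pos'],o['ft_force'],o['width'],w2b(*o['ee_pos'][:2]))
t=ctrl.get_image('top')['pixels'][180:320,380:520];s=ctrl.get_image('scene')['pixels'][190:345,80:235]
cv2.imwrite('pics/p3.png',np.hstack([cv2.resize(im['pixels'][100:400,140:500],(400,333)),cv2.resize(s,(333,333),interpolation=cv2.INTER_CUBIC)]))
cv2.imwrite('pics/topx.png',t)
```

```text
66.0150277104515 [ 483.5490505  -273.19397136   37.88263005] [ 0.0575484   0.310067   -8.82598815] 41.63358405577261 (np.float64(-5.678778654453738), np.float64(-23.757699784317726))
```

View pics/p3.png

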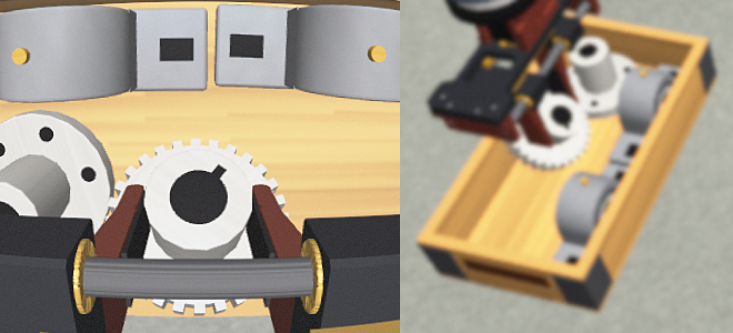

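Request:
apply_moves(
  targets=[
    [-0.5,[0,0.09,0],[0,0,0]],
    [-0.5,[0,0,0.1],[0,0,0]],
    [-0.5,[0,0,0.06],[0,0,0]],
    [-0.5,[0,0,0],[0,0,0]],
    [-0.5,[0,0,0],[0,0,0]],
  ],
)

```text
t: 26.7
ee_pos: [489.4, -276.3, 32.7]
orientation: [2.633, 1.71, 0.002]
ft_force: [-2.7, 0.8, 11.8]
width: 41.5
grasp_force: 30.0
```

Run:
```python
from h import *
im=wcam();o=ctrl.get_obs();print(o['ee_pos'],o['ft_force'],w2b(*o['ee_pos'][:2]))
MODEL['hub']=circ(42,45)
for z in range(6,24,2):
    r=fit(im,'gear',(489,-276,0),z,(2,1));h=fit(im,'hub',(489,-276,0),z,(2,1))
    print(z,r.round(1),np.round(w2b(*r[:2]),1),h.round(1),np.round(w2b(*h[:2]),1))
q=fit(im,'coupling',(405,-241,0),10,(2,1));print(q,w2b(*q[:2]))
```

```text
[ 489.41611004 -276.27819729   32.66824859] [-2.48771721  0.78093652 12.33452923] (np.float64(0.9355146434834228), np.float64(-24.18893227169848))
6 [ 491.2 -271.2   -0.8  -60.3] [  0.5 -18.8] [ 489.9 -280.3    1.7 -103.5] [  3.  -27.6]
8 [ 488.7 -275.6    2.8  -48.2] [  0.  -23.8] [ 490.4 -279.4    2.   -99. ] [  3.2 -26.7]
10 [ 490.9 -268.6   -2.8  -60.6] [ -0.8 -16.6] [ 490.5 -273.6    1.8  -98.7] [  0.8 -21.3]
12 [ 490.6 -273.8    1.2  -44.8] [  1.  -21.5] [ 488.4 -277.9    1.7 -120.7] [  0.7 -26.1]
14 [ 480.8 -268.3    2.7  -73.6] [-10.1 -20.4] [ 489.  -276.9    1.1 -117.1] [  0.8 -25. ]
16 [ 495.9 -277.6    2.   -42.2] [  7.4 -22.8] [ 489.6 -276.3    1.6 -108.6] [  1.1 -24.1]
18 [ 497.2 -267.5   -1.7  -63.1] [  4.4 -13. ] [ 490.7 -276.7   -0.5 -108.4] [  2.3 -24. ]
20 [ 484.3 -264.2    2.7  -75. ] [ -8.6 -15.2] [ 491.1 -275.8   -0.7 -105.2] [  2.3 -23.1]
22 [ 482.9 -263.6   -7.4  -71.6] [-10.2 -15.3] [ 491.8 -275.9    2.  -102. ] [  2.9 -22.9]
[ 404.97741611 -241.65508739    2.54120672 -113.46063995] (np.float64(-90.28555814142979), np.float64(-26.903458407162162))
```

Request:
apply_moves(
  targets=[
    [0.2,[0,0,0],[0,0,0]],
    [0.2,[0,0,0],[0,0,0]],
    [0.2,[0,0,-0.4],[0,0,0]],
    [0.2,[0,0,-1],[0,0,0]],
    [0.2,[0,0,-1],[0,0,0]],
    [0.2,[0,0,-1],[0,0,0]],
    [0.2,[0,0,-0.4],[0,0,0]],
    [0.2,[0,0,0],[0,0,0]],
  ],
)

```text
t: 27.75
ee_pos: [489.3, -276.0, 222.4]
orientation: [2.632, 1.709, 0.003]
ft_force: [-0.2, -0.4, -0.4]
width: 52.8
grasp_force: 0.0
```

Run:
```python
from h import *
im=wcam();o=ctrl.get_obs();print(o['ee_pos'],o['ft_force'],w2b(*o['ee_pos'][:2]))
MODEL['hub']=circ(42,45)
for z in range(6,18,2):
    r=fit(im,'gear',(489,-276,0),z,(2,1));h=fit(im,'hub',(489,-276,0),z,(2,1))
    print(z,r.round(1),np.round(w2b(*r[:2]),1),h.round(1),np.round(w2b(*h[:2]),1))
q=fit(im,'coupling',(405,-241,0),10,(2,1));print(q,w2b(*q[:2]))
cv2.imwrite('pics/p4.png',cv2.resize(im['pixels'][60:360,120:520],None,fx=1.6,fy=1.6))
```

```text
[ 488.39649691 -275.51744687  220.81536681] [-0.79822506  0.74003941 -0.8658824 ] (np.float64(-0.3053733738254408), np.float64(-23.908666205882856))
6 [ 493.8 -267.8   -1.1  -54.4] [  1.5 -14.7] [ 487.5 -279.     3.6 -157.5] [  0.2 -27.4]
8 [ 498.7 -270.6   -2.7  -54.3] [  7.2 -15.2] [ 487.7 -278.7    1.9 -157.4] [  0.3 -27.1]
10 [ 490.  -265.2   -1.   -55.3] [ -3.1 -13.8] [ 488.  -278.4    1.5 -157. ] [  0.5 -26.7]
12 [ 483.4 -287.8    7.3 -115.2] [  0.1 -37.2] [ 488.  -277.9    2.4 -155.7] [  0.3 -26.2]
14 [ 483.6 -287.5    7.2 -112.9] [  0.2 -36.8] [ 488.1 -277.5    1.9 -154.5] [  0.2 -25.8]
16 [ 483.7 -286.7    4.3 -109.4] [ -0.1 -36.1] [ 488.2 -276.9   -0.6 -153.2] [  0.1 -25.2]
[ 404.13008541 -240.56922878    2.27763074 -121.5316391 ] (np.float64(-91.50129173703569), np.float64(-26.256117659076974))
```

View pics/p4.png

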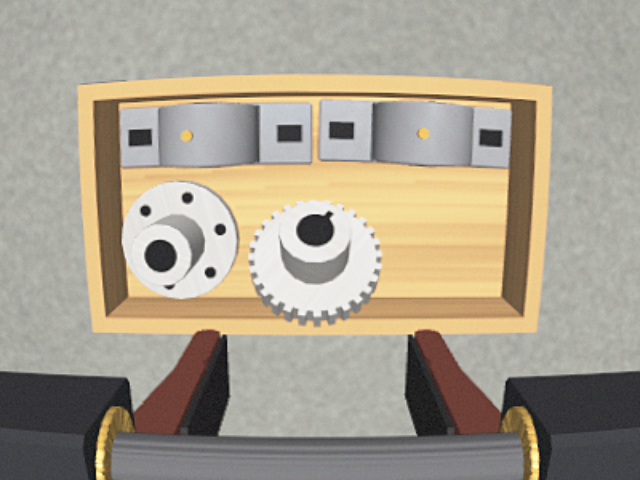

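```bash
cat >> h.py <<'E'
def tilted(q):
    """q: box x, box y, z of origin, tilt(deg) about box x; positive = -y edge up"""
    t=np.radians(-q[3]);out=[]
    for M in (circ(80,16),circ(42,45)):
        y=M[:,1]*np.cos(t)-M[:,2]*np.sin(t);z=M[:,1]*np.sin(t)+M[:,2]*np.cos(t)
        a,b=b2w(q[0]+M[:,0],q[1]+y);out.append(np.c_[a,b,q[2]+z])
    return out
def fitt(im,q0):
    g=cv2.cvtColor(im['pixels'],cv2.COLOR_BGR2GRAY).astype(np.float32);q=np.array(q0,float)
    for sg in (2,1):
        b=cv2.GaussianBlur(g,(0,0),sg);G=np.hypot(cv2.Sobel(b,-1,1,0),cv2.Sobel(b,-1,0,1));G=np.minimum(G,np.percentile(G,97))
        def f(q):
            s=0
            for P in tilted(q):
                uv=wproj(im,P).astype(np.float32);s-=cv2.remap(G,uv[:,0].copy(),uv[:,1].copy(),cv2.INTER_LINEAR).mean()
            return s
        S=np.vstack([q]+[q+d for d in np.diag([2.,3.,4.,5.])]);q=minimize(f,q,method='Nelder-Mead',options=dict(initial_simplex=S,maxiter=600)).x
    return np.r_[q,f(q)]
E
python3 - <<'E'
from h import *
im=wcam();o=ctrl.get_obs();print(o['ee_pos'],o['ft_force'])
np.save('g.npy',im,allow_pickle=True)
R_=sorted([fitt(im,(0,y,z,t)) for y in (-40,-32,-24) for z,t in ((10,0),(24,20),(30,30),(35,38))],key=lambda r:r[4])
for r in R_[:5]: print(r.round(1),'low edge',(r[2]-41*np.sin(np.radians(r[3]))).round(1))
E
```

```text
[ 487.81506932 -275.19130262  219.83056457] [-0.30683091 -0.26076542 -0.72634779]
[ 2.000e-01 -4.330e+01  7.300e+00  2.110e+01 -2.687e+02] low edge -7.5
[   0.3  -43.3    7.1   21.1 -268.7] low edge -7.6
[   0.3  -43.5    6.6   21.  -268.6] low edge -8.1
[   0.3  -43.3    6.9   20.7 -268.5] low edge -7.6
[   0.8  -85.   -31.7   76.9 -257.7] low edge -71.7
```

Run:
```python
from h import *
import h
im=np.load('g.npy',allow_pickle=True).item()
old=h.tilted
h.tilted=lambda q: old((q[0],q[1],10+41*np.sin(np.radians(abs(q[3])))+q[2]*0,q[3]))
R_=sorted([fitt(im,(0,y,0,t)) for y in (-40,-34,-28,-22) for t in (0,12,20,28,36)],key=lambda r:r[4])
for r in R_[:6]:
    t=np.radians(r[3]);z=10+41*np.sin(t);print(r.round(1),'high edge y,z bottom',r[1]-41*np.cos(t),z+41*np.sin(t),'hub top y,z',r[1]+45*np.sin(t),z+45*np.cos(t))
```

```text
[   0.3  -36.3    9.5   16.4 -247.8] high edge y,z bottom -75.61101775034587 33.11596738136466 hub top y,z -23.58825501263944 64.73292734174517
[   0.3  -36.2    3.7   16.2 -247.8] high edge y,z bottom -75.57561224927217 32.878941241389015 hub top y,z -23.64829728048113 64.65242012129718
[   0.3  -36.1    3.5   16.2 -247.8] high edge y,z bottom -75.47639759125482 32.879806850802765 hub top y,z -23.548733346835213 64.65271490340042
[ 1.00e-01 -3.60e+01  6.40e+00  1.62e+01 -2.47e+02] high edge y,z bottom -75.3413470641911 32.83264442632293 hub top y,z -23.432720495724148 64.63664555472575
[   0.   -35.9    9.2   16.1 -247. ] high edge y,z bottom -75.32139261708019 32.758673663686416 hub top y,z -23.44265606093371 64.61140813559558
[   0.3  -35.3    5.    15.1 -246.4] high edge y,z bottom -74.92523422161983 31.340365019543924 hub top y,z -23.626848174705245 64.11955947245443
```

Run:
```python
from h import *
import h
im=np.load('g.npy',allow_pickle=True).item()
old=h.tilted
h.tilted=lambda q: old((q[0],q[1],10+41*np.sin(np.radians(abs(q[3])))+q[2]*0,q[3]))
for y in (-40,-35,-30):
  for t in (34,40): print(fitt(im,(0.3,y,0,t)).round(1))
x,y=b2w(0.3,-8.5);plan([(x,y,110,66,3),(x,y,48,66,3)],0.2)
```

```text
[-1.000e-01 -4.200e+01  3.200e+00  4.290e+01 -2.073e+02]
[-1.000e-01 -4.200e+01  7.000e+00  4.290e+01 -2.074e+02]
[-1.000e-01 -4.200e+01  8.600e+00  4.290e+01 -2.074e+02]
[   8.8  -56.   -10.9   71.9 -185.5]
[   8.8  -56.    -9.1   72.  -185.4]
[   0.3  -72.9   27.4   87.1 -218.1]
[[0.2,[0.1,0.01,0.73],[0,0,0.0]],[0.2,[0.1,0.01,0.73],[0,0,0.0]],[0.2,[0.11,0.01,0.74],[0,0,0.0]]]
[[0.2,[0.0,0.0,0.41],[0,0,0.0]],[0.2,[0.0,0.0,0.41],[0,0,0.0]],[0.2,[0.0,0.0,0.42],[0,0,0.0]]]
end [ 495.5 -261.6   47.8] 66.0
```

Run:
```python
from h import *
im=np.load('g.npy',allow_pickle=True).item()
s=ctrl.get_image('scene');g=cv2.cvtColor(s['pixels'],cv2.COLOR_BGR2GRAY)
# bore centre in wrist image
w=cv2.cvtColor(im['pixels'],cv2.COLOR_BGR2GRAY);x0,y0=300,188;b=(w[y0:y0+32,x0:x0+36]<60)
n,l,st,ce=cv2.connectedComponentsWithStats(b.astype(np.uint8));print(st,ce+[x0,y0])
i=1+np.argmax(st[1:,4]);uv=ce[i]+[x0,y0]
for z in range(35,90,5):
    P=wray(im,uv,z)[0];u=proj(s,[*P,z]);print(z,np.round(w2b(*P),1),u.round(1),g[int(round(u[1])),int(round(u[0]))])
P=wray(im,uv,60)[0];u=proj(s,[*P,60]).astype(int)
print(u);print(g[u[1]-14:u[1]+15,u[0]-14:u[0]+15])
```

```text
[[  0   0  36  32 802]
 [  8   5  22  21 350]] [[316.99002494 203.49750623]
 [318.66857143 203.50571429]]
35 [  0.7 -17.1] [156.6 257.3] 181
40 [  0.7 -16.3] [156.3 255.9] 213
45 [  0.6 -15.4] [156.  254.5] 211
50 [  0.6 -14.6] [155.7 253. ] 171
55 [  0.6 -13.8] [155.4 251.6] 150
60 [  0.6 -13. ] [155.1 250.1] 47
65 [  0.6 -12.1] [154.8 248.7] 32
70 [  0.6 -11.3] [154.5 247.2] 30
75 [  0.5 -10.5] [154.2 245.7] 32
80 [ 0.5 -9.6] [153.9 244.2] 45
85 [ 0.5 -8.8] [153.5 242.6] 96
[155 250]
[[236 235 237 239 239 238 236 235 233 231 231 234 232 227 225 229 232 233
  233 234 234 234 235 235 235 234 231 223 207]
 [240 240 240 241 241 241 239 236 235 237 239 239 239 235 234 235 233 232
  233 235 235 235 235 234 235 234 229 207 165]
 [240 240 240 240 241 241 240 236 235 238 241 241 241 239 239 237 231 225
  229 233 234 234 234 235 235 233 229 200 149]
 [241 240 240 238 239 240 240 239 239 240 241 241 241 241 241 238 232 226
  228 232 231 229 231 232 233 233 229 214 187]
 [241 240 238 235 235 238 240 241 241 241 239 238 238 238 240 239 237 233
  233 231 223 213 217 225 227 229 228 225 219]
 [24
[... 2200 characters left out ...]
120 114 111 108 108 113 124 146 175 204 227 235
  239 240 241 242 241 237 229 222 221 221 219]
 [240 237 230 216 195 174 156 145 138 139 144 153 172 197 219 233 238 240
  240 240 241 241 240 234 221 210 214 218 218]
 [241 240 239 235 229 219 207 200 196 196 200 207 219 230 236 240 241 241
  241 241 240 240 238 232 223 216 217 218 218]
 [241 241 241 240 239 236 234 234 233 234 233 235 236 239 240 241 242 241
  241 240 240 239 233 226 222 221 220 218 216]
 [241 241 241 242 241 241 240 240 241 241 241 240 241 240 240 241 241 242
  242 240 239 236 225 211 212 220 220 218 215]
 [241 241 241 241 242 241 241 241 242 242 242 242 241 241 240 240 241 242
  241 239 236 232 223 212 212 218 218 215 213]]
```

Request:
apply_moves(
  targets=[
    [0.2,[0.1,0.01,0.73],[0,0,0]],
    [0.2,[0.1,0.01,0.73],[0,0,0]],
    [0.2,[0.08,0.01,0.74],[0,0,0]],
    [0.2,[0,0,0.4],[0,0,0]],
    [0.2,[0,0,0.4],[0,0,0]],
    [0.2,[0,0,0.36],[0,0,0]],
    [0.2,[0,0,0],[0,0,0]],
  ],
)

```text
t: 28.78
ee_pos: [493.9, -262.5, 50.7]
orientation: [-2.632, -1.709, 0.003]
ft_force: [0.1, -0.1, -0.2]
width: 52.5
grasp_force: 0.0
```

Request:
apply_moves(
  targets=[
    [-0.2,[0,0,0],[0,0,0]],
    [-0.5,[0,0,0],[0,0,0]],
    [-0.5,[0,0,0],[0,0,0]],
    [-0.5,[0,0,0],[0,0,0]],
    [-0.5,[0,0,-0.3],[0,0,0]],
    [-0.5,[0,0,-0.5],[0,0,0]],
    [-0.5,[0,0,0],[0,0,0]],
  ],
)

```text
t: 29.65
ee_pos: [497.2, -264.5, 95.3]
orientation: [2.63, 1.709, 0.004]
ft_force: [0.4, 0.7, 0.0]
width: 22.1
grasp_force: 0.0
```

Request:
apply_moves(
  targets=[
    [0.2,[0,0,-0.9],[0,0,0]],
    [0.2,[0,0,-0.9],[0,0,0]],
    [0.2,[0,0,-0.6],[0,0,0]],
    [0.2,[0,0,0],[0,0,0]],
    [0.2,[0,0,0],[0,0,0]],
  ],
)

```text
t: 30.28
ee_pos: [494.6, -263.0, 211.5]
orientation: [-2.634, -1.71, 0.001]
ft_force: [-0.6, -0.5, 0.4]
width: 52.9
grasp_force: 0.0
```

Run:
```python
from h import *
im=wcam();np.save('g2.npy',im,allow_pickle=True);s=ctrl.get_image('scene');np.save('s2.npy',s,allow_pickle=True)
print(ctrl.get_obs()['ee_pos'],yaw())
for n in ('gear','coupling'):
    print(n,[(round(p['score'],2),np.round(p['bbox'])) for p in ctrl.masks_of(n,'wrist')],[(round(p['score'],2),np.round(p['bbox'])) for p in ctrl.masks_of(n,'scene')])
def blobs(g,roi,T=60):
    x0,y0,x1,y1=roi;n,l,st,ce=cv2.connectedComponentsWithStats((g[y0:y1,x0:x1]<T).astype(np.uint8))
    return [(st[i,4],(ce[i]+[x0,y0]).round(1).tolist()) for i in range(1,n) if 20<st[i,4]<1500]
print(blobs(cv2.cvtColor(im['pixels'],cv2.COLOR_BGR2GRAY),(180,90,460,280)))
print(blobs(cv2.cvtColor(s['pixels'],cv2.COLOR_BGR2GRAY),(100,200,220,320)))
for z in (10,24,55,60): print(z,wproj(im,[*b2w(0,-24),z]),wproj(im,[*b2w(-91.6,-26),z]))
c=np.vstack([cv2.resize(im['pixels'][80:290,170:470],None,fx=1.6,fy=1.6)])
d=cv2.resize(s['pixels'][195:335,85:225],(336,336),interpolation=cv2.INTER_CUBIC);d=np.hstack([c,d[:c.shape[0]]]) if c.shape[0]==336 else c
cv2.imwrite('pics/p5.png',cv2.resize(d,None,fx=.95,fy=.95))
```

```text
[ 494.44703935 -262.86564518  211.03938415] 66.00948647505021
gear [(0.95, array([279., 204., 364., 282.]))] [(0.96, array([128., 235., 167., 274.]))]
coupling [(0.71, array([200., 187., 268., 261.]))] [(0.66, array([157., 210., 186., 245.]))]
[(np.int32(142), [335.3, 155.6]), (np.int32(144), [301.8, 157.5]), (np.int32(129), [206.4, 159.8]), (np.int32(129), [430.7, 159.8]), (np.int32(29), [236.4, 198.4]), (np.int32(28), [210.0, 206.4]), (np.int32(371), [318.7, 221.0]), (np.int32(32), [257.6, 218.0]), (np.int32(289), [219.3, 236.9]), (np.int32(32), [251.5, 245.5]), (np.int32(70), [257.7, 275.2]), (np.int32(70), [378.0, 274.9])]
[(np.int32(38), [153.8, 247.1]), (np.int32(56), [103.0, 313.3]), (np.int32(89), [126.4, 316.0])]
10 [[317.86008785 220.61949761]] [[232.61976889 222.69976617]]
24 [[317.84251126 223.49178359]] [[229.64724664 225.59569762]]
55 [[317.79870233 230.65418815]] [[222.30479769 232.78308119]]
60 [[317.79091798 231.92736751]] [[221.01027211 234.05534095]]
```

View pics/p5.png

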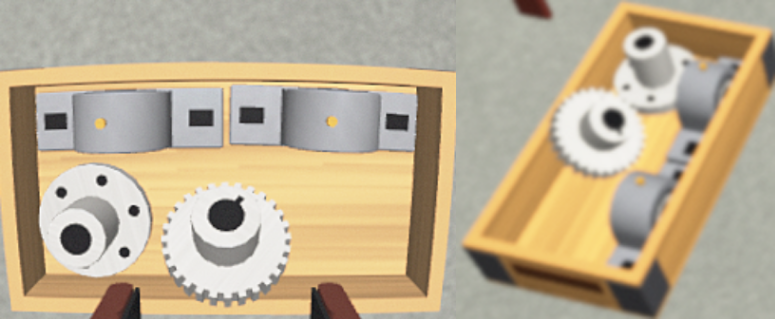

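Request:
apply_moves(
  targets=[
    [0.2,[0.3,0.01,0.8],[0,0,0]],
    [0.2,[0.3,0,0.8],[0,0,0]],
    [0.2,[0,0,0],[0,-0.111,0]],
    [0.2,[0,0,0],[0,-0.111,0]],
    [0.2,[0,0,0],[0,-0.111,0]],
    [0.2,[0,0,0],[0,-0.111,0]],
    [0.2,[0,0,0],[0,0,0]],
    [0.2,[0,0,0],[0,0,0]],
  ],
)

```text
t: 31.58
ee_pos: [507.9, -236.1, 132.5]
orientation: [2.221, 1.444, -0.805]
ft_force: [-0.4, 0.0, 0.1]
width: 52.7
grasp_force: 0.0
```

Run:
```python
from h import *
o=ctrl.get_obs();M=R.from_rotvec(o['orientation']).as_matrix();print(o['ee_pos'],w2b(*o['ee_pos'][:2]))
t=np.radians(-24);B=np.array([[np.cos(t),np.sin(t),0],[-np.sin(t),np.cos(t),0],[0,0,1]])
print('axes in box\n',(B@M).round(3))
# bore triangulation wrist(g2)+scene
im=np.load('g2.npy',allow_pickle=True).item();s=np.load('s2.npy',allow_pickle=True).item()
for z in (66,68,70,72,74):
    P=wray(im,(318.7,221.0),z)[0];Q=ray_plane(s,(153.8,247.1),z);print(z,np.round(w2b(*P),1),np.round(w2b(*Q[:2]),1))
for y,z in [(-25.1+45,104.6),(-25.1,51)]:
    X,Y=b2w(0,y);print(y,z,(M.T@(np.array([X,Y,z])-o['ee_pos'])/50).round(3))
```

```text
[ 507.93148077 -236.05119196  132.47264886] (np.float64(1.4883503637232003), np.float64(20.09114545221398))
axes in box
 [[-0.001  1.    -0.   ]
 [ 0.768  0.    -0.64 ]
 [-0.64  -0.001 -0.768]]
66 [  0.8 -12.4] [ -2.  -15.3]
68 [  0.8 -12. ] [ -0.6 -14. ]
70 [  0.8 -11.5] [  0.7 -12.7]
72 [  0.8 -11.1] [  2.  -11.4]
74 [  0.8 -10.7] [  3.4 -10.1]
19.9 104.6 [ 0.354 -0.029  0.431]
-25.1 51 [ 0.35  -0.029  1.83 ]
```

Request:
apply_moves(
  targets=[
    [0.2,[0.35,-0.02,0.43],[0,0,0]],
    [0.2,[0,0,0.4],[0,0,0]],
    [0.2,[0,0,0.4],[0,0,0]],
    [0.2,[0,0,0.3],[0,0,0]],
    [0.2,[0,0,0.2],[0,0,0]],
    [0.2,[0,0,0],[0,0,0]],
    [0.2,[0,0,0],[0,0,0]],
  ],
)

```text
t: 32.45
ee_pos: [490.4, -274.1, 55.5]
orientation: [2.22, 1.442, -0.806]
ft_force: [-0.3, -0.6, 1.1]
width: 52.7
grasp_force: 0.0
```

Box-frame TCP here is about y=-22, z=55, as intended with no contact. Close.

Request:
apply_moves(
  targets=[
    [-0.1,[0,0,0],[0,0,0]],
    [-0.5,[0,0,0],[0,0,0]],
    [-0.5,[0,0,0],[0,0,0]],
    [-0.5,[0,0,0],[0,0,0]],
  ],
)

```text
t: 32.95
ee_pos: [490.1, -274.1, 55.3]
orientation: [2.22, 1.442, -0.807]
ft_force: [-0.9, -0.6, -0.1]
width: 21.9
grasp_force: 0.0
```

Run:
```python
from h import *
im=wcam();np.save('g3.npy',im,allow_pickle=True);s=ctrl.get_image('scene');o=ctrl.get_obs()
M=R.from_rotvec(o['orientation']).as_matrix();p=np.array(o['ee_pos'])
for t in (0,-10,-19,-40): print('tool z',t,wproj(im,p+M@[0,0,t]))
print('old hubtop',wproj(im,[*b2w(.8,-11.4),71]),'in tool',M.T@(np.array([*b2w(.8,-11.4),71])-p),'base in tool',M.T@(np.array([*b2w(.8,-39.8),36.4])-p))
for n in ('gear','coupling'):
  for c in ('wrist','scene'): print(n,c,[(round(q['score'],2),np.round(q['bbox'])) for q in ctrl.masks_of(n,c)],[(round(q['score'],2),np.round(q['xy'])) for q in ctrl.pinpoint(n,c)])
g=cv2.cvtColor(im['pixels'],cv2.COLOR_BGR2GRAY)
print(cv2.resize(g[120:400,200:440],(40,35),interpolation=cv2.INTER_AREA)//26)
```

```text
tool z 0 [[318.01495142 275.42478399]]
tool z -10 [[318.02588951 282.45134223]]
tool z -19 [[318.03670174 289.40685987]]
tool z -40 [[318.06626278 308.47376369]]
old hubtop [[318.45141221 293.1113212 ]] in tool [ -1.9677852    0.19709146 -18.88684492] base in tool [-1.51418671  0.18982817 25.87378729]
gear wrist [(0.72, array([247., 196., 390., 337.]))] [(0.71, array([321., 262.]))]
gear scene [(0.74, array([128., 235., 157., 270.]))] [(0.72, array([147., 253.]))]
coupling wrist [(0.91, array([123., 217., 237., 309.])), (0.5, array([  0.,  43., 640., 318.]))] []
coupling scene [] []
[[6 6 6 ... 6 6 6]
 [7 7 7 ... 7 7 7]
 [7 7 7 ... 7 7 7]
 ...
 [3 3 3 ... 3 3 3]
 [3 3 3 ... 3 3 3]
 [3 3 3 ... 3 3 3]]
```

Request:
apply_moves(
  targets=[
    [0.2,[0,0,0],[0,0,0]],
    [0.2,[0,0,0],[0,0,0]],
    [0.2,[-0.02,0,0.08],[0,0,0]],
    [0.2,[0,0,0.08],[0,0,0]],
    [0.2,[0,0,0],[0,0,0]],
  ],
)

```text
t: 34.08
ee_pos: [487.1, -279.8, 49.4]
orientation: [2.22, 1.442, -0.808]
ft_force: [0.0, -0.1, -0.2]
width: 52.9
grasp_force: 0.0
```

Request:
apply_moves(
  targets=[
    [0.2,[0,0,0.06],[0,0,0]],
    [0.2,[0,0,0.04],[0,0,0]],
    [0.2,[0,0,0],[0,0,0]],
  ],
)

```text
t: 34.45
ee_pos: [486.1, -282.6, 45.8]
orientation: [2.22, 1.442, -0.807]
ft_force: [1.1, 0.5, 0.1]
width: 52.7
grasp_force: 0.0
```

Request:
apply_moves(
  targets=[
    [0,[0,0,0],[0,0,0]],
    [-0.3,[0,0,0],[0,0,0]],
    [-0.3,[0,0,0],[0,0,0]],
    [-0.3,[0,0,0],[0,0,0]],
  ],
)

```text
t: 34.95
ee_pos: [486.3, -282.5, 46.0]
orientation: [2.22, 1.442, -0.807]
ft_force: [-0.0, -0.0, 0.6]
width: 41.3
grasp_force: 30.0
```

Request:
apply_moves(
  targets=[
    [-0.5,[0,0,0],[0,0,0]],
    [-0.5,[-0.19,0,-0.23],[0,0,0]],
    [-0.5,[-0.19,0,-0.23],[0,0,0]],
    [-0.5,[-0.25,0,-0.31],[0,0,0]],
    [-0.5,[-0.25,0,-0.31],[0,0,0]],
    [-0.5,[-0.25,0,-0.31],[0,0,0]],
    [-0.5,[0,0,0],[0,0,0]],
  ],
)

```text
t: 35.83
ee_pos: [488.0, -281.5, 137.6]
orientation: [2.219, 1.44, -0.803]
ft_force: [-0.1, 0.1, -8.0]
width: 41.2
grasp_force: 30.0
```

Request:
apply_moves(
  targets=[
    [-0.5,[0,0,0],[0,0.111,0]],
    [-0.5,[0,0,0],[0,0.111,0]],
    [-0.5,[0,0,0],[0,0.111,0]],
    [-0.5,[0,0,0],[0,0.111,0]],
    [-0.5,[0,0,0],[0,0,0]],
    [-0.5,[0,0,0],[0,0,0]],
  ],
)

```text
t: 36.58
ee_pos: [485.5, -281.0, 134.6]
orientation: [-2.634, -1.71, 0.007]
ft_force: [-0.3, -0.2, -7.7]
width: 41.0
grasp_force: 30.0
```

Run:
```python
from h import *
im=wcam();np.save('g4.npy',im,allow_pickle=True);o=ctrl.get_obs();p=o['ee_pos'];print(p,yaw(),R.from_rotvec(o['orientation']).as_matrix().round(3)[2],o['ft_force'],w2b(*p[:2]))
bx,by=w2b(*p[:2])
L=sorted([fitt(im,(bx,by+d,p[2]-h,t)) for d in (-4,0,4) for h in (18,24) for t in (-10,0,10)],key=lambda r:r[4])
for r in L[:4]: print((r-[bx,by,p[2],0,0]).round(1))
g=cv2.cvtColor(im['pixels'],cv2.COLOR_BGR2GRAY)
n,l,st,ce=cv2.connectedComponentsWithStats((g[150:330,280:360]<60).astype(np.uint8))
print([(st[i,4],(ce[i]+[280,150]).round(1)) for i in range(1,n) if st[i,4]>30])
for z in (15,20,25): print(z,wproj(im,[p[0],p[1],p[2]+z]))
q=[m for m in ctrl.masks_of('gear','wrist')];print([(round(m['score'],2),np.round(m['bbox'])) for m in q])
```

```text
[ 486.02932276 -280.41324507  134.64106697] 66.06150005228946 [-0.002 -0.003 -1.   ] [ 0.06452576  0.65614859 -7.89439384] (np.float64(-0.4765940373111133), np.float64(-29.34401687851451))
[-1.000e-01  2.700e+00 -1.690e+01 -4.800e+00 -2.347e+02]
[-1.000e-01  2.700e+00 -1.680e+01 -4.800e+00 -2.346e+02]
[-1.000e-01  2.700e+00 -1.680e+01 -4.900e+00 -2.346e+02]
[-1.000e-01  2.700e+00 -1.690e+01 -4.800e+00 -2.346e+02]
[(np.int32(1679), array([318.7, 296.7]))]
15 [[318.31131426 284.50705942]]
20 [[318.29278209 288.49537286]]
25 [[318.27319272 292.69952551]]
[(0.78, array([241., 192., 394., 335.]))]
```

Request:
apply_moves(
  targets=[
    [-0.5,[0.16,-0.05,0.3],[0,0,0]],
    [-0.5,[0,0,0.5],[0,0,0]],
    [-0.5,[0,0,0.4],[0,0,0]],
    [-0.5,[0,0,0.3],[0,0,0]],
    [-0.5,[0,0,0.2],[0,0,0]],
    [-0.5,[0,0,0],[0,0,0]],
  ],
)

```text
t: 37.42
ee_pos: [487.5, -272.5, 49.7]
orientation: [-2.633, -1.711, 0.001]
ft_force: [-1.0, -0.4, -7.5]
width: 40.8
grasp_force: 30.0
```

Request:
apply_moves(
  targets=[
    [-0.5,[0,0,0.16],[0,0,0]],
    [-0.5,[0,0,0.14],[0,0,0]],
    [-0.5,[0,0,0],[0,0,0]],
    [-0.5,[0,0,0],[0,0,0]],
  ],
)

```text
t: 37.92
ee_pos: [487.9, -273.1, 35.6]
orientation: [2.634, 1.711, 0.0]
ft_force: [-0.4, 0.5, -7.8]
width: 41.2
grasp_force: 30.0
```

Request:
apply_moves(
  targets=[
    [-0.5,[0,0,0.04],[0,0,0]],
    [-0.5,[0,0,0.04],[0,0,0]],
    [-0.5,[0,0,0],[0,0,0]],
  ],
)

```text
t: 38.3
ee_pos: [487.6, -272.9, 31.3]
orientation: [-2.634, -1.711, 0.0]
ft_force: [-0.8, 0.0, -7.5]
width: 41.1
grasp_force: 30.0
```

Request:
apply_moves(
  targets=[
    [-0.5,[0,0,0.03],[0,0,0]],
    [-0.5,[0,0,0.02],[0,0,0]],
    [-0.5,[0,0,0],[0,0,0]],
  ],
)

```text
t: 38.67
ee_pos: [487.7, -272.9, 28.9]
orientation: [-2.634, -1.711, 0.0]
ft_force: [-0.2, -0.7, -8.0]
width: 40.8
grasp_force: 30.0
```

Request:
apply_moves(
  targets=[
    [-0.5,[0,0,0.03],[0,0,0]],
    [-0.5,[0,0,0.02],[0,0,0]],
    [-0.5,[0,0,0],[0,0,0]],
  ],
)

```text
t: 39.05
ee_pos: [487.7, -272.9, 26.3]
orientation: [-2.634, -1.711, 0.0]
ft_force: [0.1, -0.4, -7.9]
width: 41.5
grasp_force: 30.0
```

Request:
apply_moves(
  targets=[
    [-0.5,[0,0,0.02],[0,0,0]],
    [-0.5,[0,0,0.01],[0,0,0]],
    [-0.5,[0,0,0],[0,0,0]],
  ],
)

```text
t: 39.42
ee_pos: [488.0, -272.9, 25.2]
orientation: [2.634, 1.711, 0.0]
ft_force: [0.4, 1.5, -3.4]
width: 41.1
grasp_force: 30.0
```

Request:
apply_moves(
  targets=[
    [-0.5,[0,0,0.01],[0,0,0]],
    [0.2,[0,0,0],[0,0,0]],
    [0.2,[0,0,0],[0,0,0]],
    [0.2,[0,0,-0.4],[0,0,0]],
    [0.2,[0,0,-1],[0,0,0]],
    [0.2,[0,0,-1],[0,0,0]],
    [0.2,[0,0,-1],[0,0,0]],
    [0.2,[0,0,-0.5],[0,0,0]],
  ],
)

```text
t: 40.42
ee_pos: [489.0, -273.9, 223.0]
orientation: [2.631, 1.708, 0.003]
ft_force: [0.8, 0.5, -0.4]
width: 52.7
grasp_force: 0.0
```

Run:
```python
from h import *
import h
ctrl.get_image('wrist');im=wcam();np.save('g5.npy',im,allow_pickle=True);o=ctrl.get_obs();p=o['ee_pos'];print(p,w2b(*p[:2]))
L=sorted([fitt(im,(-2.5,-20,z,t)) for z in (8,12) for t in (-6,0,6)],key=lambda r:r[4])
for r in L[:3]: print(r.round(1))
old=h.tilted;h.tilted=lambda q: old((q[0],q[1],10+41*np.sin(np.radians(abs(q[3]))),q[3]))
L=sorted([fitt(im,(-2.5,-20,0,t)) for t in (-6,0,6)],key=lambda r:r[4]);print(L[0].round(1))
plan([(591,318,220,88,14),(591,318,90,88,3)],0.2)
```

```text
[ 489.63716592 -274.29754377  223.05781075] (np.float64(0.33185487183911117), np.float64(-22.2896037213807))
[  -1.6  -26.8    5.1   10.1 -133.9]
[  -1.6  -26.8    5.2   10.1 -133.8]
[  -1.5  -26.5    6.1    9.8 -133.7]
[  -1.4  -23.3    7.1    7.1 -126.2]
[[0.2,[0.83,-0.21,0.0],[0,0,-0.017]],[0.2,[0.84,-0.19,0.0],[0,0,-0.017]],[0.2,[0.84,-0.17,0.01],[0,0,-0.017]],[0.2,[0.85,-0.14,0.0],[0,0,-0.017]],[0.2,[0.85,-0.12,0.01],[0,0,-0.017]],[0.2,[0.85,-0.1,0.0],[0,0,-0.017]],[0.2,[0.86,-0.08,0.01],[0,0,-0.017]],[0.2,[0.86,-0.05,0.0],[0,0,-0.017]],[0.2,[0.86,-0.03,0.01],[0,0,-0.017]],[0.2,[0.86,-0.01,0.0],[0,0,-0.017]],[0.2,[0.86,0.01,0.01],[0,0,-0.017]],[0.2,[0.85,0.04,0.0],[0,0,-0.017]],[0.2,[0.85,0.06,0.01],[0,0,-0.017]],[0.2,[0.86,0.08,0.0],[0,0,-0.023]]]
[[0.2,[0.0,0.0,0.87],[0,0,-0.0]],[0.2,[0.0,0.0,0.87],[0,0,-0.0]],[0.2,[-0.01,0.0,0.86],[0,0,-0.0]]]
end [590.8 317.8  90.1] 88.0
```

Run:
```python
from h import *
im=np.load('g5.npy',allow_pickle=True).item();s=ctrl.get_image('scene');ctrl.get_image('wrist')
g=cv2.cvtColor(im['pixels'],cv2.COLOR_BGR2GRAY)
n,l,st,ce=cv2.connectedComponentsWithStats((g[190:290,270:365]<60).astype(np.uint8))
B=[(st[i,4],ce[i]+[270,190]) for i in range(1,n) if st[i,4]>100];print(B)
for a,c in B: print('bore@55',np.round(w2b(*wray(im,c,55)[0]),1))
for m in ctrl.masks_of('gear','wrist'):
    r=m['region'].astype(np.uint8);pts=cv2.findContours(r,0,2)[0];c=max(pts,key=cv2.contourArea);h=cv2.convexHull(c)[:,0]
    for z in (10,26):
        P=wray(im,h,z).astype(np.float32);e=cv2.fitEllipse(P);ec=cv2.minEnclosingCircle(P);print(round(m['score'],2),z,np.round(w2b(*e[0]),1),np.round(e[1],1),round(e[2]),'circ',np.round(w2b(*ec[0]),1),round(ec[1]*2,1))
gs=cv2.cvtColor(s['pixels'],cv2.COLOR_BGR2GRAY)
for z in (45,50,55,60,65,70):
    P=wray(im,B[0][1],z)[0];print(z,np.round(w2b(*P),1),proj(s,[*P,z]).round(1))
n,l,st,ce=cv2.connectedComponentsWithStats((gs[230:275,130:175]<70).astype(np.uint8));print([(st[i,4],(ce[i]+[130,230]).round(1)) for i in range(1,n) if st[i,4]>10])
```

```text
[(np.int32(357), array([314.14285714, 211.24929972]))]
bore@55 [ -1.4 -20.7]
0.74 10 [  0.8 -24.5] [86.2 86.7] 131 circ [  1.1 -24.5] 87.6
0.74 26 [  0.8 -21.6] [82.8 83.2] 131 circ [  1.1 -21.7] 84.1
45 [ -1.4 -22.6] [153.2 253.1]
50 [ -1.4 -21.6] [153.  251.7]
55 [ -1.4 -20.7] [152.7 250.2]
60 [ -1.4 -19.8] [152.4 248.8]
65 [ -1.3 -18.8] [152.2 247.3]
70 [ -1.3 -17.9] [151.9 245.9]
[(np.int32(34), array([152. , 249.9]))]
```

Request:
apply_moves(
  targets=[
    [0.5,[0.83,-0.21,0],[0,0,-0.017]],
    [0.5,[0.84,-0.19,0],[0,0,-0.017]],
    [0.5,[0.84,-0.17,0],[0,0,-0.017]],
    [0.5,[0.85,-0.14,0],[0,0,-0.017]],
    [0.5,[0.85,-0.12,0],[0,0,-0.017]],
    [0.5,[0.85,-0.1,0],[0,0,-0.017]],
    [0.5,[0.86,-0.08,0],[0,0,-0.017]],
    [0.5,[0.86,-0.05,0],[0,0,-0.017]],
  ],
)

```text
t: 41.68
ee_pos: [545.1, 67.1, 217.5]
orientation: [-2.435, -1.982, 0.004]
ft_force: [-0.1, -0.5, 0.6]
width: 65.8
grasp_force: 0.0
```

Request:
apply_moves(
  targets=[
    [0.5,[0.86,-0.03,0.01],[0,0,-0.017]],
    [0.5,[0.86,-0.01,0],[0,0,-0.017]],
    [0.5,[0.86,0.01,0.01],[0,0,-0.017]],
    [0.5,[0.85,0.04,0],[0,0,-0.017]],
    [0.5,[0.85,0.06,0.01],[0,0,-0.017]],
    [0.5,[0.86,0.08,0],[0,0,-0.023]],
    [0.5,[0,0,0.8],[0,0,0]],
    [0.5,[0,0,0.8],[0,0,0]],
  ],
)

```text
t: 42.68
ee_pos: [587.9, 319.9, 134.9]
orientation: [-2.259, -2.183, 0.003]
ft_force: [0.1, -0.2, 0.4]
width: 66.0
grasp_force: 0.0
```

Request:
apply_moves(
  targets=[
    [0.5,[0,0,0.8],[0,0,0]],
    [0.5,[0,0,0],[0,0,0]],
    [0.5,[0,0,0],[0,0,0]],
  ],
)

```text
t: 43.05
ee_pos: [589.2, 319.7, 98.2]
orientation: [-2.261, -2.182, 0.0]
ft_force: [0.1, 0.8, 0.9]
width: 66.0
grasp_force: 0.0
```

Run:
```python
from h import *
im=wcam();o=ctrl.get_obs();print(yaw(),o['ee_pos'],o['t'])
for p in [(591,317.8,-2),(588,315,-1)]: 
    q=fit(im,'flange',p,3,(2,1));print(q)
MODEL['plate']=rect(86,86,14);q=fit(im,'plate',(591,317.8,-2),3,(2,1));print(q)
plan([(q[0],q[1],20,90+q[2],4)],0.5)
```

```text
87.96527800024748 [589.72827873 319.97342734  99.1336128 ] 43.1
[ 592.07367763  318.33054507   -2.20197724 -138.70999146]
[ 592.03037943  318.33728607   -2.22955219 -138.7331543 ]
[ 592.10331592  318.94707858   -2.18192822 -180.74606323]
[[0.5,[0.0,0.01,0.4],[0,0,0.0]],[0.5,[-0.01,0.01,0.39],[0,0,0.0]],[0.5,[0.0,0.01,0.4],[0,0,0.0]],[0.5,[-0.01,0.02,0.39],[0,0,0.002]]]
end [592.2 318.9  20.1] 87.8
```

Request:
apply_moves(
  targets=[
    [0.5,[0,0.01,0.4],[0,0,0]],
    [0.5,[-0.01,0.01,0.39],[0,0,0]],
    [0.5,[0,0.01,0.4],[0,0,0]],
    [0.5,[-0.01,0.02,0.39],[0,0,0.002]],
    [0.5,[0,0,0],[0,0,0]],
    [-0.1,[0,0,0],[0,0,0]],
    [-0.5,[0,0,0],[0,0,0]],
    [-0.5,[0,0,0],[0,0,0]],
  ],
)

```text
t: 44.1
ee_pos: [591.8, 318.8, 19.8]
orientation: [2.264, 2.178, 0.002]
ft_force: [-0.6, 0.1, 2.0]
width: 43.8
grasp_force: 30.0
```

Run:
```python
from h import *
o=ctrl.get_obs();p=o['ee_pos'];print(yaw(),p,o['width'],o['grasp_force'],o['ft_force'])
x,y=b2w(86.5,-20.5);print(x,y)
plan([(p[0],p[1],220,None,5),(x,y,220,66,14)],-0.5)
```

```text
87.79339168703137 [591.78487912 318.82948458  19.81428607] 43.83236388787232 30.002376437187195 [-0.62039001  0.10430474  1.99610234]
569.083580903031 -307.71040150773007
[[-0.5,[0.0,0.0,-0.8],[0,0,-0.0]],[-0.5,[0.0,0.0,-0.8],[0,0,-0.0]],[-0.5,[0.0,0.0,-0.8],[0,0,-0.0]],[-0.5,[0.0,0.0,-0.8],[0,0,-0.0]],[-0.5,[0.0,0.0,-0.8],[0,0,-0.0]]]
[[-0.5,[-0.9,0.0,0.0],[0,0,0.017]],[-0.5,[-0.89,0.03,0.0],[0,0,0.017]],[-0.5,[-0.89,0.05,0.0],[0,0,0.017]],[-0.5,[-0.89,0.07,0.0],[0,0,0.017]],[-0.5,[-0.89,0.1,0.0],[0,0,0.017]],[-0.5,[-0.89,0.12,0.0],[0,0,0.017]],[-0.5,[-0.88,0.15,0.0],[0,0,0.017]],[-0.5,[-0.88,0.17,0.0],[0,0,0.017]],[-0.5,[-0.88,0.19,0.0],[0,0,0.017]],[-0.5,[-0.87,0.21,0.0],[0,0,0.017]],[-0.5,[-0.86,0.24,0.0],[0,0,0.017]],[-0.5,[-0.86,0.26,0.0],[0,0,0.017]],[-0.5,[-0.85,0.29,0.0],[0,0,0.017]],[-0.5,[-0.84,0.3,0.0],[0,0,0.021]]]
end [ 569.  -307.4  219.8] 66.0
```

Request:
apply_moves(
  targets=[
    [-0.5,[0,0,-0.8],[0,0,0]],
    [-0.5,[0,0,-0.8],[0,0,0]],
    [-0.5,[0,0,-0.8],[0,0,0]],
    [-0.5,[0,0,-0.8],[0,0,0]],
    [-0.5,[0,0,-0.8],[0,0,0]],
    [-0.5,[-0.9,0,0],[0,0,0.017]],
    [-0.5,[-0.89,0.03,0],[0,0,0.017]],
    [-0.5,[-0.89,0.05,0],[0,0,0.017]],
  ],
)

```text
t: 45.1
ee_pos: [585.5, 183.1, 218.3]
orientation: [-2.349, -2.085, 0.002]
ft_force: [0.4, -0.3, -6.0]
width: 44.4
grasp_force: 30.0
```

Request:
apply_moves(
  targets=[
    [-0.5,[-0.89,0.07,0],[0,0,0.017]],
    [-0.5,[-0.89,0.1,0],[0,0,0.017]],
    [-0.5,[-0.89,0.12,0],[0,0,0.017]],
    [-0.5,[-0.88,0.15,0],[0,0,0.017]],
    [-0.5,[-0.88,0.17,0],[0,0,0.017]],
    [-0.5,[-0.88,0.19,0],[0,0,0.017]],
    [-0.5,[-0.87,0.21,0],[0,0,0.017]],
    [-0.5,[-0.86,0.24,0],[0,0,0.017]],
  ],
)

```text
t: 46.1
ee_pos: [572.4, -174.6, 218.3]
orientation: [-2.558, -1.822, 0.001]
ft_force: [1.4, 0.0, -5.9]
width: 44.6
grasp_force: 30.0
```

Request:
apply_moves(
  targets=[
    [-0.5,[-0.86,0.26,0],[0,0,0.017]],
    [-0.5,[-0.85,0.29,0],[0,0,0.017]],
    [-0.5,[-0.84,0.3,0],[0,0,0.021]],
    [-0.5,[0,0,0.6],[0,0,0]],
    [-0.5,[0,0,0.6],[0,0,0]],
    [-0.5,[0,0,0.5],[0,0,0]],
    [-0.5,[0,0,0],[0,0,0]],
    [-0.5,[0,0,0],[0,0,0]],
  ],
)

```text
t: 47.1
ee_pos: [568.8, -307.9, 134.6]
orientation: [2.634, 1.711, 0.0]
ft_force: [0.3, -0.4, -5.5]
width: 44.1
grasp_force: 30.0
```

Run:
```python
from h import *
im=wcam();np.save('f1.npy',im,allow_pickle=True);o=ctrl.get_obs();p=o['ee_pos'];print(yaw(),p,o['t'],o['ft_force'],w2b(*p[:2]))
MODEL['plate']=rect(86,86,14);MODEL['boss']=circ(46,40)
for z in (-19,-17,-15):
    q=fit(im,'plate',(p[0],p[1],-24),p[2]+z,(2,1));b=fit(im,'boss',(p[0],p[1],0),p[2]+z,(2,1));print(z,q.round(1),np.round(w2b(*q[:2]),1),b.round(1),np.round(w2b(*b[:2]),1))
for n,c,z in [('gear',b2w(-1,-21),10),('box',BOX[:2],0)]:
    q=fit(im,n,(*c,-24),z,(2,1));print(n,q.round(1),np.round(w2b(*q[:2]),1))
```

```text
66.01169351509729 [ 569.18488934 -308.07584641  135.14222573] 47.15 [ 0.2783567   0.36780852 -5.74615591] (np.float64(86.74118969762279), np.float64(-20.792644678422025))
-19 [ 567.4 -307.5  -23.7  -77.6] [ 84.8 -21. ] [ 567.8 -309.7    4.1 -126.8] [ 86.1 -22.8]
-17 [ 569.6 -308.1  -24.1  -86.8] [ 87.1 -20.7] [ 571.1 -304.    -4.6  -95. ] [ 86.8 -16.3]
-15 [ 565.9 -306.1  -24.   -76.7] [ 82.9 -20.3] [ 569.1 -308.8    2.7 -106.1] [ 86.9 -21.5]
gear [ 485.2 -272.4  -22.8  -85.7] [ -4.5 -22.4]
box [ 498.5 -254.4  -24.1 -115.3] [ 0.3 -0.5]
```

Request:
apply_moves(
  targets=[
    [-0.5,[-0.01,-0.01,0.5],[0,0,0]],
    [-0.5,[0,0,0.5],[0,0,0]],
    [-0.5,[0,0,0.3],[0,0,0]],
    [-0.5,[0,0,0.1],[0,0,0]],
    [-0.5,[0,0,0],[0,0,0]],
    [-0.5,[0,0,0],[0,0,0]],
  ],
)

```text
t: 47.9
ee_pos: [568.6, -308.4, 65.0]
orientation: [2.633, 1.71, 0.001]
ft_force: [-0.1, -0.1, -5.8]
width: 44.2
grasp_force: 30.0
```

Request:
apply_moves(
  targets=[
    [-0.5,[0,0,0.2],[0,0,0]],
    [-0.5,[0,0,0.2],[0,0,0]],
    [-0.5,[0,0,0.1],[0,0,0]],
    [-0.5,[0,0,0.06],[0,0,0]],
    [-0.5,[0,0,0],[0,0,0]],
    [-0.5,[0,0,0],[0,0,0]],
  ],
)

```text
t: 48.65
ee_pos: [568.1, -308.1, 36.2]
orientation: [2.634, 1.711, 0.0]
ft_force: [0.0, -0.3, -6.5]
width: 44.3
grasp_force: 30.0
```

Request:
apply_moves(
  targets=[
    [-0.5,[0,0,0.08],[0,0,0]],
    [-0.5,[0,0,0.06],[0,0,0]],
    [-0.5,[0,0,0.02],[0,0,0]],
    [-0.5,[0,0,0],[0,0,0]],
    [-0.5,[0,0,0],[0,0,0]],
  ],
)

```text
t: 49.28
ee_pos: [568.0, -308.1, 28.0]
orientation: [2.635, 1.711, 0.0]
ft_force: [0.5, -0.0, -5.8]
width: 44.2
grasp_force: 30.0
```

Request:
apply_moves(
  targets=[
    [-0.5,[0,0,0.02],[0,0,0]],
    [-0.5,[0,0,0.02],[0,0,0]],
    [-0.5,[0,0,0],[0,0,0]],
  ],
)

```text
t: 49.65
ee_pos: [568.2, -308.2, 26.8]
orientation: [2.634, 1.711, 0.0]
ft_force: [-2.6, 0.7, 3.0]
width: 44.5
grasp_force: 30.0
```

Floor contact. Release and rise clear.

Request:
apply_moves(
  targets=[
    [0.2,[0,0,0],[0,0,0]],
    [0.2,[0,0,0],[0,0,0]],
    [0.2,[0,0,-0.4],[0,0,0]],
    [0.2,[0,0,-1],[0,0,0]],
    [0.2,[0,0,-1],[0,0,0]],
    [0.2,[0,0,-1],[0,0,0]],
    [0.2,[0.6,-0.6,-0.6],[0,0,0]],
    [0.2,[0.6,-0.6,0],[0,0,0]],
  ],
)

```text
t: 50.65
ee_pos: [538.9, -229.0, 230.5]
orientation: [2.63, 1.707, 0.006]
ft_force: [0.4, 0.9, -1.1]
width: 52.8
grasp_force: 0.0
```

Request:
apply_moves(
  targets=[
    [0.2,[0,-0.8,0],[0,0,0]],
    [0.2,[0,0,0],[0,0,0]],
    [0.2,[0,0,0],[0,0,0]],
  ],
)

```text
t: 51.02
ee_pos: [502.0, -213.1, 227.3]
orientation: [2.633, 1.71, 0.002]
ft_force: [0.6, -0.1, -0.5]
width: 52.5
grasp_force: 0.0
```

Run:
```python
from h import *
im=wcam();o=ctrl.get_obs();p=o['ee_pos'];print(yaw(),p,o['t'],o['ft_force'],w2b(*p[:2]))
MODEL['plate']=rect(86,86,14);MODEL['boss']=circ(46,40)
for n,c,z in [('box',(0,0),0),('coupling',(-91,-26),10),('gear',(-1,-21.5),10),('plate',(86,-21),10),('boss',(86,-21),10),('pillow',(67,43),10),('pillow',(-66,43),10)]:
    for zz in ((z,) if n=='box' else (z,z+6)):
        q=fit(im,n,(*b2w(*c),-24),zz,(2,1));print(n,zz,q.round(1)[2:],np.round(w2b(*q[:2]),1))
g=cv2.cvtColor(im['pixels'],cv2.COLOR_BGR2GRAY)
for nm,c,h in [('gear',(-1,-21),55),('flange',(86,-21),50),('coupling',(-91,-26),70)]:
    u=wproj(im,[*b2w(*c),h])[0].astype(int);n,l,st,ce=cv2.connectedComponentsWithStats((g[u[1]-18:u[1]+18,u[0]-18:u[0]+18]<60).astype(np.uint8))
    i=1+np.argmax(st[1:,4]);print(nm,'bore',st[i,4],np.round(w2b(*wray(im,ce[i]+u-18,h)[0]),1))
for m in ctrl.masks_of('gear','wrist')+ctrl.masks_of('flange','wrist')+ctrl.masks_of('coupling','wrist'):
    c=max(cv2.findContours(m['region'].astype(np.uint8),0,2)[0],key=cv2.contourArea);P=wray(im,cv2.convexHull(c)[:,0],24).astype(np.float32)
    e=cv2.minAreaRect(P);print(round(m['score'],2),np.round(w2b(*e[0]),1),np.round(e[1],1),round(e[2]))
for n in ('tin','oiler','spanner'):
    t=ctrl.get_image('top') if n=='tin' else t
    print(n,[(round(x['score'],2),np.round(x['xy']),np.round(ray_plane(t,x['xy'],3)[:2])) for x in ctrl.pinpoint(n,'top')])
```

```text
65.9934519075204 [ 502.11393281 -213.27334671  226.96021946] 51.075 [-0.32825103 -0.06990822 -0.16586578] (np.float64(-13.090828463210881), np.float64(38.53353259354303))
box 0 [ -24.1 -107.4] [ 0.3 -0.4]
coupling 10 [ -22.1 -111. ] [-91.  -26.4]
coupling 16 [ -26.  -100.9] [-89.6 -25.2]
gear 10 [ -24.6 -102.3] [  0.1 -22.1]
gear 16 [ -24.1 -101.8] [  0.2 -19.9]
plate 10 [ -23.9 -126.3] [ 84.  -18.9]
plate 16 [ -23.9 -128.8] [ 82.9 -16.6]
boss 10 [ -18.6 -123.6] [ 97.4 -28.7]
boss 16 [ -24.2 -116.3] [ 95.5 -26.1]
pillow 10 [ -25.8 -125.9] [65.1 42.4]
pillow 16 [ -24.7 -111.1] [62.4 42.9]
pillow 10 [ -23.7 -108.3] [-64.6  42.3]
pillow 16 [ -25.8 -112.7] [-62.4  42.2]
gear bore 313 [ -1.5 -20.6]
flange bore 226 [ 85.9 -22.6]
coupling bore 183 [-78.2 -34.2]
0.65 [ -2.1 -20.2] [83.2 80.4] 57
0.77 [ 85.  -22.2] [86.5 87.4] 68
0.78 [-89.5 -21.4] [74.7 79.1] 58
tin [(0.78, array([295., 216.]), array([585., 165.]))]
oiler [(0.62, array([356., 244.]), array([511.,  -6.]))]
spanner [(0.79, array([368., 145.]), array([789., -40.]))]
```

```bash
python3 -c "
from workcell import ctrl
print(ctrl.close_job())"
```

```text
the job is handed in; nothing more can be done
None
```

The job is handed in at about 51 s, but no verdict came back: the last wrist-camera measurements put all five parts in the box and the gear and flange flat on its floor, and the tin, oiler and spanner have not moved; on the first try the gear caught, probably on the rim, was let go while tilted, and had to be lifted out and placed again.

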